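# Close the vacuum chamber evenly and start the pump

### The job

The clear cover of the vacuum chamber is only finger-tight: turn its four wing screws clockwise until every one is fully home, in cross order so that the gasket is pressed evenly (one screw, then the one diagonally opposite, then the remaining opposite pair). Only then start the pump by turning its selector knob three clicks clockwise from off. Leave the glassware standing where it is.

Things in the scene. Friction and masses are not known exactly. Their poses are not given: they have to be found in the camera images.
- cover_centre (a point): Centre of the top face of the vacuum chamber's clear round cover: 192 mm across, 122 mm above the table, only the wing screws stand on it. Chamber and pump are fixed on one base plate (240 x 410 mm, top 18 mm above the table) that does not move when pushed. x axis: along the plate's short side, roughly away from the robot; y: along its long side, away from the pump; z up.
- screw_1_axis (a point): On the vertical axis of steel wing screw 1, at the height of the cover's top face; it turns with the screw. 80 mm from cover_centre, towards its -x, +y (1 is opposite 3, 2 opposite 4; neighbours 113 mm apart). x axis: along the two wings, which reach 26.5 mm out either side, are 6 mm thick (along y) and span 10 to 28 mm above the cover; hub 18 mm across, 16 mm high.
- screw_1 (a joint): Turn of this wing screw in rad, growing clockwise seen from above (tightening). Starts finger-tight at 0 to 0.55; a firm stop at 1.75 is fully home. It turns stiffly (0.14 N m, rising to 0.23 N m at home: about 10 N at a wing) and stays where it is left.
- screw_2_axis (a point): On the vertical axis of steel wing screw 2, at the height of the cover's top face; it turns with the screw. 80 mm from cover_centre, towards its +x, +y (1 is opposite 3, 2 opposite 4; neighbours 113 mm apart). x axis: along the two wings, which reach 26.5 mm out either side, are 6 mm thick (along y) and span 10 to 28 mm above the cover; hub 18 mm across, 16 mm high.
- screw_2 (a joint): Turn of this wing screw in rad, growing clockwise seen from above (tightening). Starts finger-tight at 0 to 0.55; a firm stop at 1.75 is fully home. It turns stiffly (0.14 N m, rising to 0.23 N m at home: about 10 N at a wing) and stays where it is left.
- screw_3_axis (a point): On the vertical axis of steel wing screw 3, at the height of the cover's top face; it turns with the screw. 80 mm from cover_centre, towards its +x, -y (1 is opposite 3, 2 opposite 4; neighbours 113 mm apart). x axis: along the two wings, which reach 26.5 mm out either side, are 6 mm thick (along y) and span 10 to 28 mm above the cover; hub 18 mm across, 16 mm high.
- screw_3 (a joint): Turn of this wing screw in rad, growing clockwise seen from above (tightening). Starts finger-tight at 0 to 0.55; a firm stop at 1.75 is fully home. It turns stiffly (0.14 N m, rising to 0.23 N m at home: about 10 N at a wing) and stays where it is left.
- screw_4_axis (a point): On the vertical axis of steel wing screw 4, at the height of the cover's top face; it turns with the screw. 80 mm from cover_centre, towards its -x, -y (1 is opposite 3, 2 opposite 4; neighbours 113 mm apart). x axis: along the two wings, which reach 26.5 mm out either side, are 6 mm thick (along y) and span 10 to 28 mm above the cover; hub 18 mm across, 16 mm high.
- screw_4 (a joint): Turn of this wing screw in rad, growing clockwise seen from above (tightening). Starts finger-tight at 0 to 0.55; a firm stop at 1.75 is fully home. It turns stiffly (0.14 N m, rising to 0.23 N m at home: about 10 N at a wing) and stays where it is left.
- selector_axis (a point): On the vertical axis of the pump's selector, at the underside of its black bar knob, 104 mm above the table; turns with it. Skirt 56 mm across, 6 mm high; on it the bar, 60 mm long (along x), 14 mm wide, its top 30 mm above this point; the pointer end with a white line is on the -x side. Around it the flat pump top lies 6 mm below this point; a flat gauge, 10 mm high, begins 60 mm away.
- selector_pointer (a point): Upper edge of the pointer end of the selector's bar, 30 mm from its axis.
- off_mark (a point): The short black bar printed on the selector's plate that means off; four dots follow it clockwise, 30 degrees apart, for stages 1 to 4.
- selector (a joint): Turn of the selector in rad, growing clockwise seen from above. It clicks into a detent every 0.524 rad: 0 off (its start), 0.524, 1.047, 1.571, 2.094 (the last, with a stop). A click takes about 0.12 N m (5 N at the end of the bar); past half way it springs on into the next detent by itself.
- bottle: Amber glass bottle, 64 mm across, 155 mm high, loose, beside the chamber on its side away from the pump; origin under its base.
- small_beaker: Small glass beaker, 40 mm across, 48 mm high, loose, standing on the base plate between chamber and pump; origin under its base.
- beaker: Glass beaker, 74 mm across, 95 mm high, loose, on a cork mat at the left; origin under its base.
- cylinder: Measuring cylinder, 64 mm foot, 32 mm tube, 150 mm high, loose, at the right; origin under its foot.
- dish: White porcelain dish, 90 mm across, 30 mm high, loose, at the right; origin under its base.

How it is judged:
By the outcome, as a careful person would: the job done as asked, in the order asked, and still so for the second after the job is handed in, with the robot touching nothing.
It also fails if it takes over 72 s, if anything falls off the work surface, if the arm or the gripper's body presses on something with over 40 N, if the wrist force passes 120 N, or if a joint passes its speed limit or range.

### The arm

A 7-joint arm with a two-finger parallel gripper is mounted at the origin on the work surface. World frame = base frame: x ahead of the robot, y to its left, z up, the work surface at z = 0. Lengths are in m, angles in rad, forces in N, time in s.
With the tool pointing down it reaches from about 0.4 to 0.875 m from the base axis. Payload 4.4 kg.
Tool frame: the origin (TCP) lies at the very end of the fingers, on their centre line; the grasp point (between the pads) lies 19 mm behind it; z points along the fingers, x is the direction in which the jaws open and shut, and the axes are right-handed (so a half turn about z gives the same grasp; the last joint's range is limited). The gripper opens to 85 mm and grips with 20 to 120 N. Pads are 22 mm wide; open, the fingers measure 114 mm over their backs; the gripper's body (76 mm by 85 mm) begins 54 mm behind the grasp point. The pads swing forward as they close: fully open they stand 13 mm farther back than shut.
Start: joints at [1.158, 0.628, 0.038, 1.517, -0.027, 0.996, -0.02], TCP at [0.221, -0.611, 0.231] pointing down, gripper open.
Joint ranges: [-3.06, 3.06], [-0.37, 2.12], [-1.25, 1.32], [0.18, 2.47], [-1.1, 4.24], [0.23, 1.98], [-2.94, 2.94]. Speed limits (rad/s): [2.57, 2.57, 3.14, 3.14, 3.14, 3.14, 3.14].

### API

Orientations are given as a 3x3 rotation matrix whose columns are the frame's x, y, z axes.
In Python, from bench import manip, cams gives the robot as it stands.
- The arm moves only by the tool arm_command, never from a script. Its arguments are lists of equal length, an entry for each row: "offset": the shift along the tool's x, y, z as a fraction of full scale, a list of three; "rot": the turn, a rotation vector about the tool's x, y, z as a fraction of full scale, a list of three. A call has 1 to 12 rows; each row shifts and turns the commanded pose from where the row before left it, along the tool's axes as they then stand; what a row does not reach is not made up. Full scale, the value 1, is 0.025 m for a shift and 6 degrees for a turn. A row lasts 1/10 s, in which the tool goes at most 50 mm and 8.59 degrees, less where a joint would pass 70% of its speed; a pose out of reach is approached as far as the arm can. A call with a number of a shift or a turn outside -1 to 1 is refused whole. A call with a gripper value outside its range is refused whole. "grip" is the opening, from -1 (shut) to 1 (fully open), so that 0 is half open, set as the call begins (left out, the last holds). The fingers move at their own pace and stop on an object; the grip force is fixed at half the most. Time passes only in rows, so rows that do not move let the fingers close. It gives the time, the measured TCP pose, the force and the opening at its end, in the units of the state.
- manip.get_state(): the state, without advancing time (a new reading comes with each control period).
- cams.grab_frame(name): name is "scene" or "top"; returns the picture (384x512x3 uint8, red, green, blue); there is no depth.
- cams.get_calibration(name): a dict with "camera_matrix" (3x3 intrinsics, pixels), "world_from_camera" (4x4, takes a point from camera to world coordinates). Camera axes: x right, y up, looking along -z (the intrinsics and any distortion apply to the point x, -y, -z); pixel columns grow to the right and rows downward; lengths in m; the calibration is good to about 2 mm. A picture is of the moment at which its call begins. get_calibration takes no time and is no camera call.
- manip.close_job(): hands the job in, once; it reports no verdict.
The state is a dict: "clock": time; "joint_positions": joint angles; "dq": joint speeds; "tau": joint torques, N m; "position": TCP position; "tcp_rot": TCP orientation; "wrist_force": force on the tool from outside, world axes, zero at the start; "wrist_torque": the same for the moment, N m; "grip_width": finger opening in m.
Only numpy, scipy, OpenCV 4.12 (cv2) and the standard library are available. Lean on these libraries where they do the work, as an engineer would, in place of code of your own. Each camera call takes 0.05 s, during which the arm holds its last target.

## Working session

There is one attempt and no reset: what is moved stays moved. The work goes in short steps, Python scripts to look and compute and a tool call to move; the robot and the scene stay as the last step left them, time stands still between calls to the robot, and variables do not carry over. Pictures are saved under pics/ and viewed, and the job is handed in when it is done.

Besides the shell and the picture viewer there is one more tool, called after "Emit:" as a command line: name --argument value ..., lists and objects as JSON in quotes. arm_command: Moves the arm, as the interface text tells. Its arguments: {"type":"object","properties":{"offset":{"type":"array","items":{"type":"array","items":{"type":"number","minimum":-1,"maximum":1}}},"rot":{"type":"array","items":{"type":"array","items":{"type":"number","minimum":-1,"maximum":1}}},"grip":{"type":"number"}},"required":["offset","rot"]}

```bash
mkdir -p pics; ls
python3 - <<'E'
from bench import manip,cams
import cv2,numpy as np
np.set_printoptions(precision=4,suppress=True)
s=manip.get_state();print(s)
for n in("scene","top"):
    im=cams.grab_frame(n);cv2.imwrite(f"pics/{n}0.png",im[:,:,::-1]);c=cams.get_calibration(n);print(n,c)
E
```

```text
pics
{'clock': 0.0, 'joint_positions': array([ 1.1582,  0.6293,  0.0384,  1.5184, -0.027 ,  0.9963, -0.02  ]), 'dq': array([ 0.0006, -0.0003,  0.0001, -0.0008,  0.0003,  0.0004,  0.0009]), 'tau': array([ -0.0003, -56.3417,   1.2267, -19.3452,   0.0112,   0.0106,
         0.    ]), 'position': array([ 0.2208, -0.6107,  0.2304]), 'tcp_rot': array([[ 0.3399, -0.9405, -0.0007],
       [-0.9405, -0.3399,  0.0018],
       [-0.0019,  0.    , -1.    ]]), 'wrist_force': array([ 0.2115,  0.0527, -0.0677]), 'wrist_torque': array([ 0.0312, -0.0209, -0.0094]), 'grip_width': 0.085137704695967}
scene {'camera_matrix': array([[370.9479,   0.    , 256.4392],
       [  0.    , 370.9479, 189.6155],
       [  0.    ,   0.    ,   1.    ]]), 'world_from_camera': array([[ 0.4935, -0.519 ,  0.6979,  1.317 ],
       [ 0.8697,  0.3005, -0.3916, -0.4234],
       [-0.0065,  0.8002,  0.5996,  0.8273],
       [ 0.    ,  0.    ,  0.    ,  1.    ]])}
top {'camera_matrix': array([[450.6828,   0.    , 253.6465],
       [  0.    , 450.6828, 187.9659],
       [  0.    ,   0.    ,   1.    ]]), 'world_from_camera': array([[ 0.0181,  0.9911, -0.132 ,  0.2685],
       [-0.9998,  0.0185,  0.0023,  0.0267],
       [ 0.0048,  0.1319,  0.9912,  1.7368],
       [ 0.    ,  0.    ,  0.    ,  1.    ]])}
```

Run:
```python
import cv2
for n in("scene","top"):
    im=cv2.imread(f"pics/{n}0.png");cv2.imwrite(f"pics/{n}0b.png",cv2.resize(im,(800,600),interpolation=cv2.INTER_CUBIC))
```

```text
(no output)
```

View pics/scene0b.png

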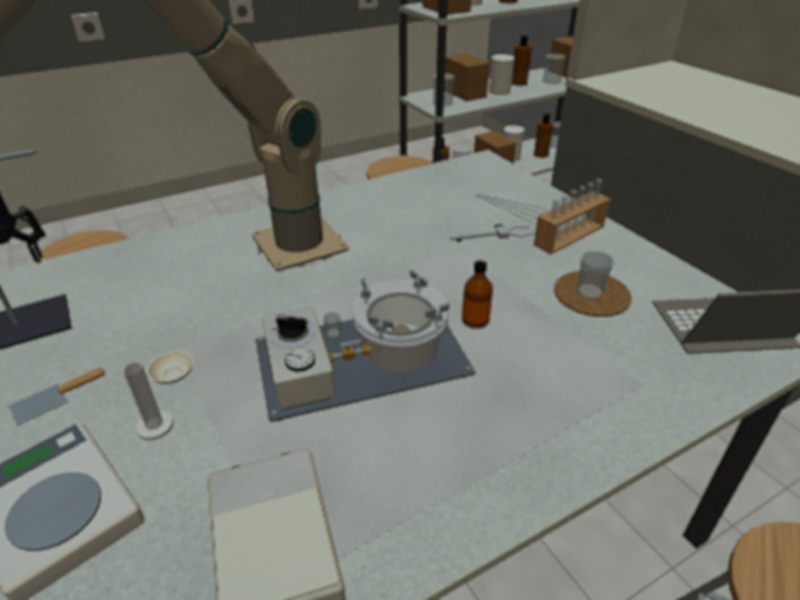

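View pics/top0b.png

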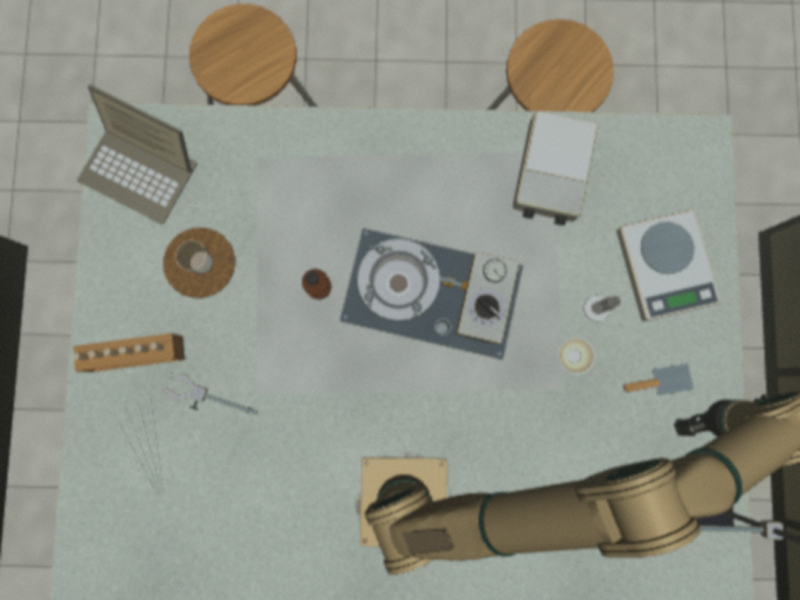

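The top view shows the chamber at about (398,280) of 800x600, the pump to its right with the selector at (487,307), and the bottle at (316,283). Next I zoom in on the chamber and pump.

Run:
```python
import cv2
im=cv2.imread("pics/top0.png")
cv2.imwrite("pics/topz.png",cv2.resize(im[140:236,205:345],None,fx=5.7,fy=5.7,interpolation=cv2.INTER_CUBIC))
im=cv2.imread("pics/scene0.png")
cv2.imwrite("pics/scenez.png",cv2.resize(im[165:270,160:320],None,fx=5,fy=5,interpolation=cv2.INTER_CUBIC))
```

```text
(no output)
```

View pics/topz.png

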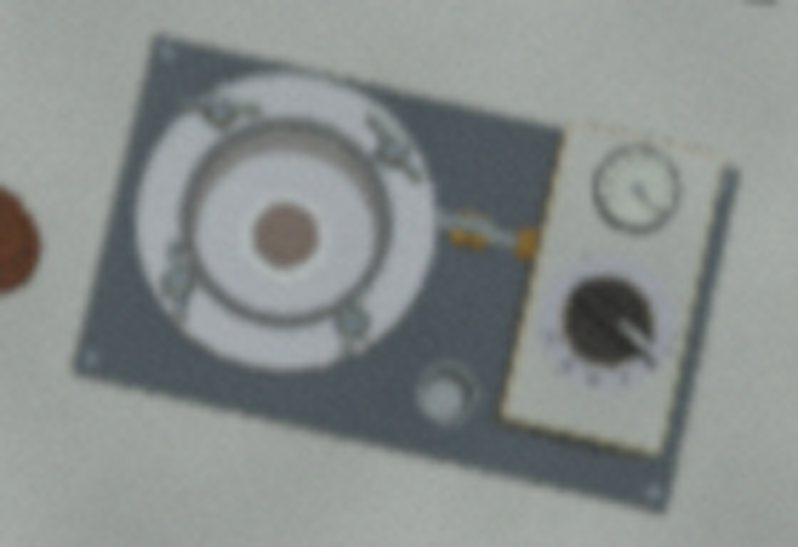

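View pics/scenez.png

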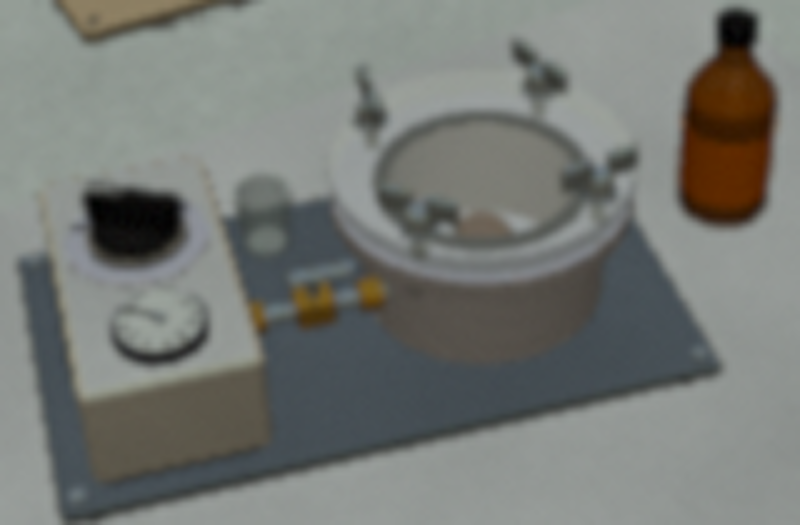

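```bash
cat > h.py <<'E'
from bench import manip,cams
import cv2,numpy as np
np.set_printoptions(precision=4,suppress=True)
def ray(n,u,v,z):
    c=cams.get_calibration(n);K=c["camera_matrix"];T=c["world_from_camera"]
    d=T[:3,:3]@np.array([(u-K[0,2])/K[0,0],-(v-K[1,2])/K[1,1],-1]);p=T[:3,3]
    return p+d*(z-p[2])/d[2]
def proj(n,P):
    c=cams.get_calibration(n);K=c["camera_matrix"];T=c["world_from_camera"]
    q=T[:3,:3].T@(np.asarray(P)-T[:3,3]);return np.array([K[0,2]+K[0,0]*q[0]/-q[2],K[1,2]+K[1,1]*q[1]/q[2]])
E
python3 - <<'E'
from h import *
o=np.array([205,140]);px=lambda a:np.array(a)/5.7+o-0.41
C={k:ray("top",*px(v),0.018) for k,v in dict(TL=(157,37),TR=(740,168),BR=(665,510),BL=(75,375)).items()}
for k,v in C.items():print(k,v)
print([np.linalg.norm(C[a]-C[b]) for a,b in(("TL","TR"),("TR","BR"),("BR","BL"),("BL","TL"))])
for nm,a in(("L",(135,221)),("R",(437,221)),("T",(286,72)),("B",(286,370)),("C",(286,221))):print(nm,ray("top",*px(a),0.122))
for i,a in((2,(218,108)),(3,(393,150)),(4,(352,320)),(1,(178,278))):print(i,ray("top",*px(a),0.140))
print("sel",ray("top",*px((609,320)),0.110))
ax=(C["TL"]-C["BL"]+C["TR"]-C["BR"]);print("yaw x",np.degrees(np.arctan2(ax[1],ax[0])))
ay=(C["TL"]-C["TR"]+C["BL"]-C["BR"]);print("yaw y-90",np.degrees(np.arctan2(ay[1],ay[0]))-90)
E
python3 - <<'E'
import cv2,numpy as np
for n,(x0,x1,y0,y1) in dict(top=(225,285,148,208),scene=(222,292,170,225)).items():
    im=cv2.imread(f"pics/{n}0.png")[y0:y1,x0:x1]
    im=np.clip((im.astype(float)-70)*1.7,0,255).astype(np.uint8)
    cv2.imwrite(f"pics/{n}c.png",cv2.resize(im,None,fx=10,fy=10,interpolation=cv2.INTER_CUBIC))
E
```

```text
TL [0.6603 0.1094 0.018 ]
TR [ 0.577  -0.2887  0.018 ]
BR [ 0.3445 -0.2373  0.018 ]
BL [0.4276 0.1588 0.018 ]
[np.float64(0.40673457923620704), np.float64(0.23816147629240905), np.float64(0.4047321026317562), np.float64(0.2379216953238978)]
L [0.5169 0.1155 0.122 ]
R [ 0.5205 -0.0765  0.122 ]
T [0.6153 0.0212 0.122 ]
B [0.4236 0.0178 0.122 ]
C [0.5187 0.0195 0.122 ]
2 [0.5874 0.0639 0.14  ]
3 [ 0.5625 -0.0472  0.14  ]
4 [ 0.454  -0.0228  0.14  ]
1 [0.4785 0.0866 0.14  ]
sel [ 0.4605 -0.1877  0.11  ]
yaw x -12.218386184394811
yaw y-90 -11.832562706683731
```

View pics/topc.png

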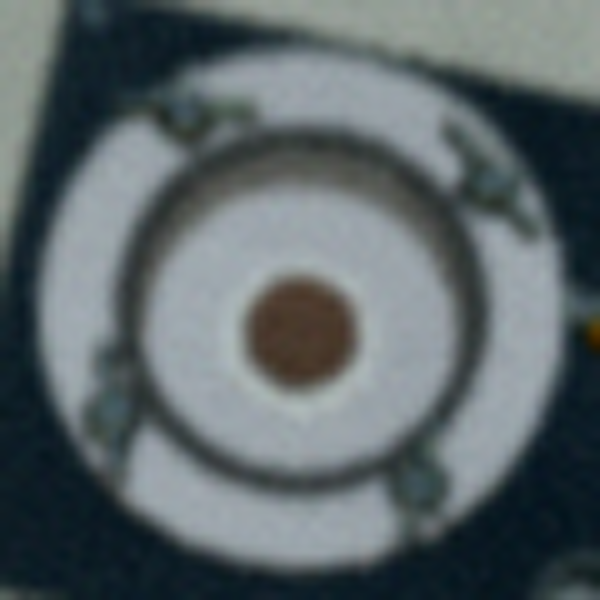

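View pics/scenec.png

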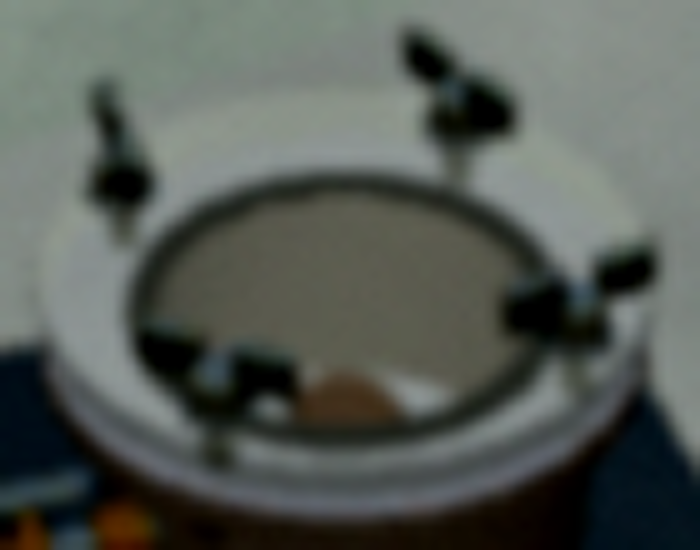

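Run:
```python
from h import *
t=lambda a:np.array(a)/10+[225,148]-.45
s=lambda a:np.array(a)/10+[222,170]-.45
T={2:[(128,102),(255,112)],3:[(450,130),(535,230)],4:[(432,455),(410,535)],1:[(108,350),(120,480)]}
S={3:[(140,340),(295,378)],2:[(510,305),(650,265)],1:[(410,45),(510,115)],4:[(103,95),(120,185)]}
for i in (1,2,3,4):
    for n,f,D in(("top",t,T),("scene",s,S)):
        a,b=[ray(n,*f(p),0.141) for p in D[i]]
        d=b-a;print(i,n,(a+b)[:2]/2,"len",np.linalg.norm(d),"ang",np.degrees(np.arctan2(d[1],d[0]))%180)
```

```text
1 top [0.4759 0.0861] len 0.04702232684081824 ang 6.558514568122661
1 scene [0.4794 0.0877] len 0.05051014090760097 ang 8.71290572970668
2 top [0.5883 0.0607] len 0.04591063280113151 ang 86.50870470413429
2 scene [0.5895 0.064 ] len 0.04687040648921284 ang 84.3674849739341
3 top [ 0.5637 -0.048 ] len 0.04747627774145033 ang 40.792012662429926
3 scene [ 0.5659 -0.0466] len 0.049145007916478294 ang 39.09885971926969
4 top [ 0.4492 -0.024 ] len 0.029763316119227633 ang 165.5453590093726
4 scene [ 0.4525 -0.0242] len 0.04914850953839424 ang 159.6216473655474
```

I measured the wing directions in both views. The midpoints fit the 56.6 mm pattern to within 3 mm, and the angles are about 7.5°, 85.5°, 40° and 161° for screws 1 to 4. The order will be 2, 4, 1, 3, because those yaw ranges keep the last joint within its limits. I turn the tool first.

Emit:
arm_command --offset '[[0, 0, 0], [0, 0, 0], [0, 0, 0], [0, 0, 0], [0, 0, 0], [0, 0, 0], [0, 0, 0], [0, 0, 0], [0, 0, 0], [0, 0, 0], [0, 0, 0], [0, 0, 0]]' --rot '[[0, 0, -1], [0, 0, -1], [0, 0, -1], [0, 0, -1], [0, 0, -1], [0, 0, -1], [0, 0, -1], [0, 0, -1], [0, 0, -1], [0, 0, -1], [0, 0, -0.93], [0, 0, 0]]' --grip -0.2

```text
clock: 1.3
position: [0.2206, -0.611, 0.2307]
tcp_rot: [[0.997, -0.079, -0.0], [-0.079, -0.997, 0.001], [-0.0, -0.001, -1.0]]
wrist_force: [-0.2, -0.8, 0.3]
grip_width: 0.0342
```

```bash
cat >> h.py <<'E'
c=np.array([0.5198,0.0198]);yw=np.radians(-12)
ex=np.array([np.cos(yw),np.sin(yw)]);ey=np.array([-ex[1],ex[0]])
SC={1:c+.0566*(-ex+ey),2:c+.0566*(ex+ey),3:c+.0566*(ex-ey),4:c+.0566*(-ex-ey)}
def plan(x,y,z):
    s=manip.get_state();R=np.array(s["tcp_rot"]);d=np.array([x,y,z])-s["position"]
    psi=np.degrees(np.arctan2(R[1,0],R[0,0]))
    t=R.T@d/0.025;print("pos",np.array(s["position"]),"yaw",round(psi,2),"q7",s["joint_positions"][6],"total units",t,"min rows",abs(t).max(),"F",s["wrist_force"],"T",s["wrist_torque"],"w",s["grip_width"],"t",s["clock"])
    return t
E
python3 -c "
from h import *
print(SC);t=plan(*SC[2],0.23);print(t/30)"
```

```text
{1: array([0.4762, 0.0869]), 2: array([0.5869, 0.0634]), 3: array([ 0.5634, -0.0473]), 4: array([ 0.4527, -0.0238])}
pos [ 0.2206 -0.611   0.2307] yaw -4.55 q7 0.9390123483354206 total units [ 12.4673 -28.0541   0.0596] min rows 28.05406727037095 F [-0.1983 -0.8347  0.3175] T [ 0.0091 -0.0022  0.0206] w 0.03421429779144805 t 1.3
[ 0.4156 -0.9351  0.002 ]
```

Emit:
arm_command --offset '[[0.4156, -0.9351, 0], [0.4156, -0.9351, 0], [0.4156, -0.9351, 0], [0.4156, -0.9351, 0], [0.4156, -0.9351, 0], [0.4156, -0.9351, 0], [0.4156, -0.9351, 0], [0.4156, -0.9351, 0], [0.4156, -0.9351, 0], [0.4156, -0.9351, 0], [0.4156, -0.9351, 0], [0.4156, -0.9351, 0]]' --rot '[[0, 0, 0], [0, 0, 0], [0, 0, 0], [0, 0, 0], [0, 0, 0], [0, 0, 0], [0, 0, 0], [0, 0, 0], [0, 0, 0], [0, 0, 0], [0, 0, 0], [0, 0, 0]]'

```text
clock: 2.5
position: [0.3678, -0.3406, 0.2312]
tcp_rot: [[0.997, -0.082, -0.0], [-0.082, -0.997, 0.0], [-0.0, -0.0, -1.0]]
wrist_force: [0.7, -0.4, -1.1]
grip_width: 0.0343
```

Emit:
arm_command --offset '[[0.4156, -0.9351, 0], [0.4156, -0.9351, 0], [0.4156, -0.9351, 0], [0.4156, -0.9351, 0], [0.4156, -0.9351, 0], [0.4156, -0.9351, 0], [0.4156, -0.9351, 0], [0.4156, -0.9351, 0], [0.4156, -0.9351, 0], [0.4156, -0.9351, 0], [0.4156, -0.9351, 0], [0.4156, -0.9351, 0]]' --rot '[[0, 0, 0], [0, 0, 0], [0, 0, 0], [0, 0, 0], [0, 0, 0], [0, 0, 0], [0, 0, 0], [0, 0, 0], [0, 0, 0], [0, 0, 0], [0, 0, 0], [0, 0, 0]]'

```text
clock: 3.7
position: [0.5143, -0.0709, 0.2312]
tcp_rot: [[0.997, -0.082, -0.0], [-0.082, -0.997, -0.0], [-0.0, 0.0, -1.0]]
wrist_force: [0.1, 0.0, -0.8]
grip_width: 0.034
```

```bash
python3 -c "
from h import *
t=plan(*SC[2],0.18)"
```

```text
pos [ 0.5143 -0.0709  0.2312] yaw -4.72 q7 -0.20049191481217446 total units [ 2.4523 -5.5925  2.0477] min rows 5.5924915889430755 F [ 0.0809  0.024  -0.8173] T [-0.0319 -0.0032 -0.0048] w 0.03402470946475593 t 3.7
```

Emit:
arm_command --offset '[[0.4087, -0.9321, 0], [0.4087, -0.9321, 0], [0.4087, -0.9321, 0], [0.4087, -0.9321, 0], [0.4087, -0.9321, 0], [0.4087, -0.9321, 0], [0, 0, 0.7], [0, 0, 0.7], [0, 0, 0.65], [0, 0, 0]]' --rot '[[0, 0, 0], [0, 0, 0], [0, 0, 0], [0, 0, 0], [0, 0, 0], [0, 0, 0], [0, 0, 0], [0, 0, 0], [0, 0, 0], [0, 0, 0]]'

```text
clock: 4.7
position: [0.5844, 0.0624, 0.1778]
tcp_rot: [[0.997, -0.081, -0.005], [-0.081, -0.997, -0.001], [-0.005, 0.001, -1.0]]
wrist_force: [0.2, -0.6, -0.1]
grip_width: 0.0342
```

```bash
python3 -c "
from h import *
t=plan(*SC[2],0.1405)
for n,(x0,x1,y0,y1) in dict(top=(215,295,138,208),scene=(212,302,140,225)).items():
    im=cams.grab_frame(n)[y0:y1,x0:x1,::-1]
    cv2.imwrite(f'pics/{n}1.png',cv2.resize(im,None,fx=7,fy=7,interpolation=cv2.INTER_CUBIC))
"
```

```text
pos [0.5844 0.0624 0.1778] yaw -4.66 q7 -0.462779528458509 total units [ 0.1036 -0.0515  1.4907] min rows 1.490714510892489 F [ 0.1856 -0.6071 -0.141 ] T [ 0.0267 -0.0701  0.0374] w 0.0342311936802885 t 4.7
```

View pics/scene1.png

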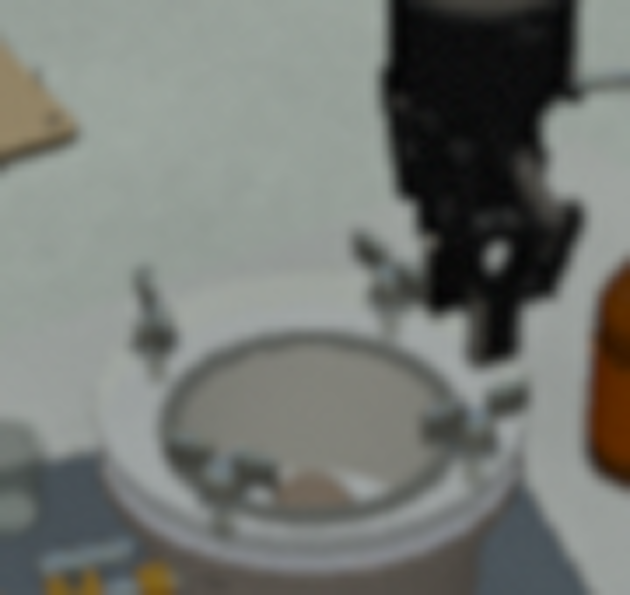

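The gripper hangs over screw 2, whose hub is at about (470,420) in the crop, and it is lined up. I now descend and close.

Emit:
arm_command --offset '[[0.1, -0.05, 0.5], [0, 0, 0.5], [0, 0, 0.45], [0, 0, 0], [0, 0, 0]]' --rot '[[0, 0, 0], [0, 0, 0], [0, 0, 0], [0, 0, 0], [0, 0, 0]]'

```text
clock: 5.3
position: [0.5886, 0.0637, 0.1433]
tcp_rot: [[0.997, -0.079, -0.001], [-0.079, -0.997, -0.0], [-0.001, 0.0, -1.0]]
wrist_force: [0.4, 0.9, -0.1]
grip_width: 0.034
```

Emit:
arm_command --offset '[[0, 0, 0], [0, 0, 0], [0, 0, 0], [0, 0, 0], [0, 0, 0], [0, 0, 0]]' --rot '[[0, 0, 0], [0, 0, 0], [0, 0, 0], [0, 0, 0], [0, 0, 0], [0, 0, 0]]' --grip -1

```text
clock: 5.9
position: [0.5882, 0.0639, 0.1443]
tcp_rot: [[0.997, -0.079, -0.001], [-0.079, -0.997, -0.0], [-0.001, 0.0, -1.0]]
wrist_force: [-3.5, -0.1, 5.8]
grip_width: 0.0031
```

```bash
python3 -c "
from h import *
t=plan(*SC[2],0.1415)
for n,(x0,x1,y0,y1) in dict(scene=(212,302,140,225)).items():
    im=cams.grab_frame(n)[y0:y1,x0:x1,::-1]
    cv2.imwrite(f'pics/{n}2.png',cv2.resize(im,None,fx=7,fy=7,interpolation=cv2.INTER_CUBIC))
"
```

```text
pos [0.5882 0.0639 0.1443] yaw -4.54 q7 -0.48030500688570776 total units [-0.0476  0.0227  0.1116] min rows 0.11156760103663463 F [-3.4635 -0.0671  5.8225] T [0.0457 0.9243 0.0827] w 0.003109813705727638 t 5.9
```

View pics/scene2.png

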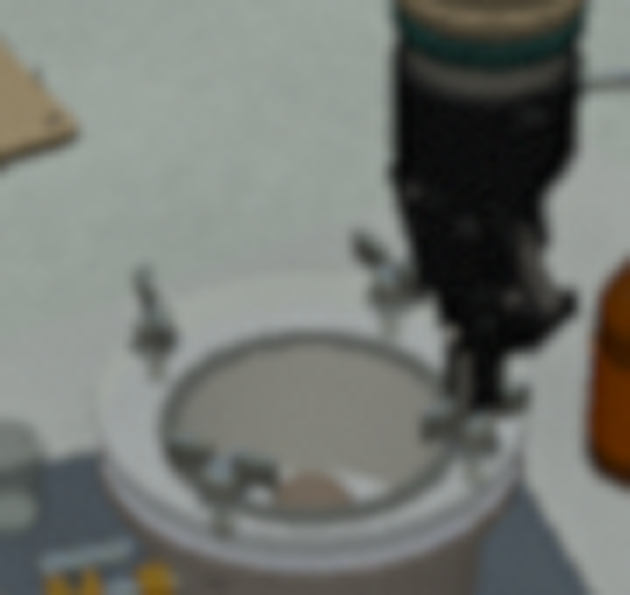

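The fingers have closed on screw 2's wing near (470,400), with some upward force. I test with a small turn.

Emit:
arm_command --offset '[[0, 0, 0], [0, 0, 0], [0, 0, 0], [0, 0, 0]]' --rot '[[0, 0, 1], [0, 0, 1], [0, 0, 1], [0, 0, 0]]'

```text
clock: 6.35
position: [0.5876, 0.064, 0.1443]
tcp_rot: [[0.923, -0.385, -0.002], [-0.385, -0.923, -0.001], [-0.002, 0.001, -1.0]]
wrist_force: [-5.4, 0.1, 5.5]
grip_width: 0.0029
```

```bash
python3 -c "
from h import *
t=plan(*SC[2],0.1415)
for n,(x0,x1,y0,y1) in dict(scene=(212,302,140,225)).items():
    im=cams.grab_frame(n)[y0:y1,x0:x1,::-1]
    cv2.imwrite(f'pics/{n}3.png',cv2.resize(im,None,fx=7,fy=7,interpolation=cv2.INTER_CUBIC))
"
```

```text
pos [0.5876 0.064  0.1443] yaw -22.65 q7 -0.7239558513319525 total units [-0.0174  0.0314  0.111 ] min rows 0.11097198047657687 F [-5.4017  0.0998  5.4928] T [0.017  1.1779 0.0419] w 0.002945631690580087 t 6.35
```

View pics/scene3.png

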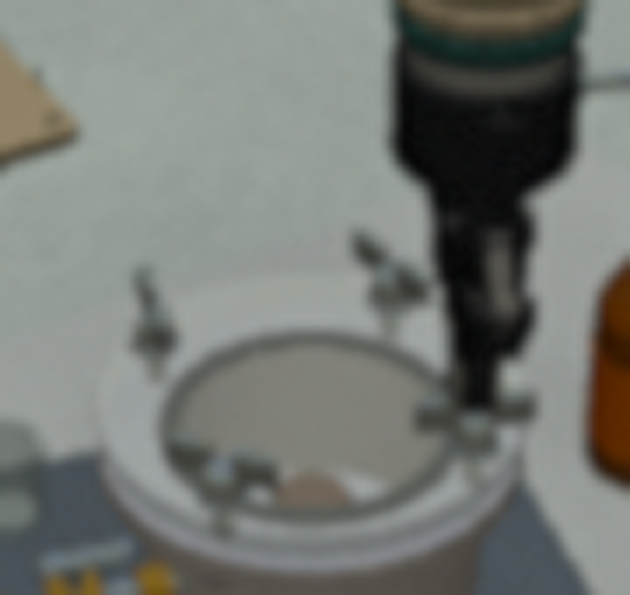

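Screw 2's wings have followed the turn and now run level through (475,410). Continuing.

Emit:
arm_command --offset '[[0, 0, 0], [0, 0, 0], [0, 0, 0], [0, 0, 0], [0, 0, 0], [0, 0, 0], [0, 0, 0], [0, 0, 0], [0, 0, 0]]' --rot '[[0, 0, 1], [0, 0, 1], [0, 0, 1], [0, 0, 1], [0, 0, 1], [0, 0, 1], [0, 0, 1], [0, 0, 1], [0, 0, 0]]'

```text
clock: 7.3
position: [0.5867, 0.0649, 0.1443]
tcp_rot: [[0.332, -0.943, -0.004], [-0.943, -0.332, 0.0], [-0.002, 0.004, -1.0]]
wrist_force: [-8.1, 1.6, 9.1]
grip_width: 0.003
```

```bash
python3 -c "
from h import *
t=plan(*SC[2],0.1415)"
```

```text
pos [0.5867 0.0649 0.1443] yaw -70.6 q7 -1.3608977271586131 total units [0.0589 0.0108 0.1102] min rows 0.11016136733428307 F [-8.124   1.5955  9.0998] T [0.3261 1.5964 0.1049] w 0.0030437668837170404 t 7.3
```

Emit:
arm_command --offset '[[0, 0, 0], [0, 0, 0], [0, 0, 0]]' --rot '[[0, 0, 1], [0, 0, 1], [0, 0, 0]]'

```text
clock: 7.6
position: [0.5867, 0.0648, 0.1443]
tcp_rot: [[0.133, -0.991, -0.004], [-0.991, -0.133, -0.0], [-0.0, 0.004, -1.0]]
wrist_force: [-7.0, 1.6, 9.3]
grip_width: 0.0025
```

```bash
python3 -c "
from h import *
t=plan(*SC[2],0.1415)"
```

```text
pos [0.5867 0.0648 0.1443] yaw -82.37 q7 -1.5167876470302628 total units [ 0.0572 -0.0008  0.11  ] min rows 0.11004605590911369 F [-7.0184  1.584   9.3012] T [0.1858 1.5097 1.1207] w 0.0024591010023403983 t 7.6
```

Emit:
arm_command --offset '[[0, 0, 0], [0, 0, 0]]' --rot '[[0, 0, 0.7], [0, 0, 0]]'

```text
clock: 7.8
position: [0.5868, 0.0648, 0.1443]
tcp_rot: [[0.062, -0.998, -0.004], [-0.998, -0.062, -0.0], [0.0, 0.004, -1.0]]
wrist_force: [-6.8, 0.3, 8.5]
grip_width: 0.003
```

```bash
python3 -c "
from h import *
t=plan(*SC[2],0.1415)
for n,(x0,x1,y0,y1) in dict(scene=(212,302,140,225)).items():
    im=cams.grab_frame(n)[y0:y1,x0:x1,::-1]
    cv2.imwrite(f'pics/{n}4.png',cv2.resize(im,None,fx=7,fy=7,interpolation=cv2.INTER_CUBIC))
"
```

```text
pos [0.5868 0.0648 0.1443] yaw -86.44 q7 -1.5707816459359627 total units [ 0.0557 -0.0035  0.1131] min rows 0.11309047189945427 F [-6.8281  0.3228  8.4585] T [0.2288 1.5432 1.486 ] w 0.003045212915823214 t 7.8
```

View pics/scene4.png

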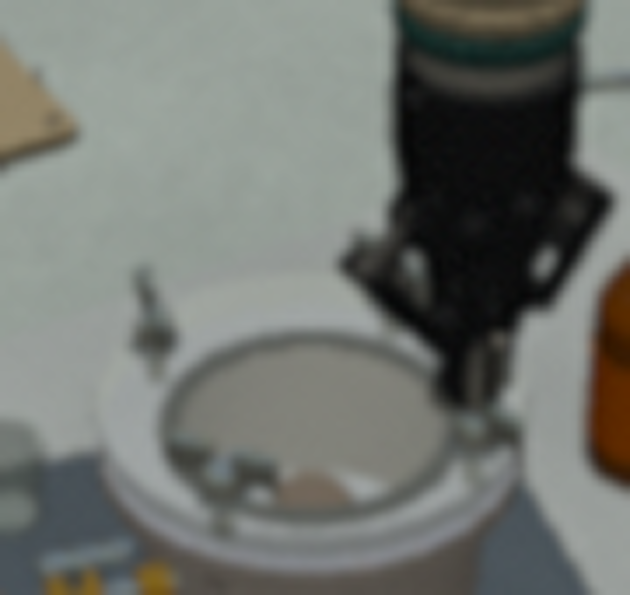

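Torque about the vertical jumped from 0.1 to 1.5 N m, so screw 2 is at its stop. I release it and lift.

Emit:
arm_command --offset '[[0, 0, 0], [0, 0, 0], [0, 0, 0], [0, 0, -0.5], [0, 0, -1], [0, 0, -1], [0, 0, 0]]' --rot '[[0, 0, -0.4], [0, 0, 0], [0, 0, 0], [0, 0, 0], [0, 0, 0], [0, 0, 0], [0, 0, 0]]' --grip -0.2

```text
clock: 8.55
position: [0.5918, 0.0638, 0.2106]
tcp_rot: [[0.098, -0.995, 0.008], [-0.995, -0.098, 0.001], [-0.0, -0.008, -1.0]]
wrist_force: [-0.7, -1.3, 0.5]
grip_width: 0.034
```

```bash
python3 -c "
from h import *
t=plan(*SC[4],0.20)
for n,(x0,x1,y0,y1) in dict(scene=(212,302,140,225)).items():
    im=cams.grab_frame(n)[y0:y1,x0:x1,::-1]
    cv2.imwrite(f'pics/{n}5.png',cv2.resize(im,None,fx=7,fy=7,interpolation=cv2.INTER_CUBIC))
"
```

```text
pos [0.5918 0.0638 0.2106] yaw -84.4 q7 -1.5510245602137012 total units [2.9436 5.8819 0.3763] min rows 5.881858788651627 F [-0.6697 -1.2626  0.4957] T [-0.0261  0.0103  0.0174] w 0.03402870140661096 t 8.55
```

View pics/scene5.png

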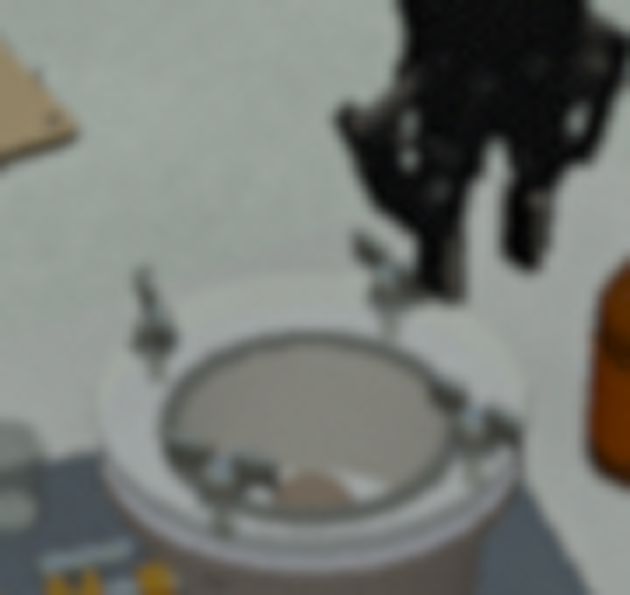

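Screw 2's wings now run from (435,390) to (515,435). Next I check that angle and turn the tool towards 71° for screw 4.

```bash
python3 -c "
from h import *
f=lambda a:np.array(a)/7+[212,140]-.43
a,b=[ray('scene',*f(p),.141) for p in((435,390),(515,435))];d=b-a
print((a+b)/2,np.linalg.norm(d),np.degrees(np.arctan2(d[1],d[0]))%180)"
```

```text
[0.5909 0.0623 0.141 ] 0.045197925478997585 16.571503057307535
```

Emit:
arm_command --offset '[[0, 0, 0], [0, 0, 0], [0, 0, 0], [0, 0, 0], [0, 0, 0], [0, 0, 0], [0, 0, 0], [0, 0, 0], [0, 0, 0], [0, 0, 0], [0, 0, 0], [0, 0, 0]]' --rot '[[0, 0, -1], [0, 0, -1], [0, 0, -1], [0, 0, -1], [0, 0, -1], [0, 0, -1], [0, 0, -1], [0, 0, -1], [0, 0, -1], [0, 0, -1], [0, 0, -1], [0, 0, -1]]'

```text
clock: 9.8
position: [0.5883, 0.0635, 0.2056]
tcp_rot: [[0.978, -0.21, -0.001], [-0.21, -0.978, -0.0], [-0.001, 0.001, -1.0]]
wrist_force: [-0.3, -0.2, 0.6]
grip_width: 0.0342
```

Emit:
arm_command --offset '[[0, 0, 0], [0, 0, 0], [0, 0, 0], [0, 0, 0], [0, 0, 0], [0, 0, 0], [0, 0, 0], [0, 0, 0], [0, 0, 0], [0, 0, 0], [0, 0, 0], [0, 0, 0]]' --rot '[[0, 0, -1], [0, 0, -1], [0, 0, -1], [0, 0, -1], [0, 0, -1], [0, 0, -1], [0, 0, -1], [0, 0, -1], [0, 0, -1], [0, 0, -1], [0, 0, -1], [0, 0, -1]]'

```text
clock: 11.0
position: [0.5884, 0.0635, 0.2056]
tcp_rot: [[0.502, 0.865, -0.001], [0.865, -0.502, -0.0], [-0.001, -0.001, -1.0]]
wrist_force: [-0.1, 1.7, -0.1]
grip_width: 0.0342
```

```bash
python3 -c "
from h import *
t=plan(*SC[4],0.20)"
```

```text
pos [0.5884 0.0635 0.2056] yaw 59.87 q7 0.5036900668000327 total units [-5.7433 -2.9417  0.2326] min rows 5.743311564937854 F [-0.0925  1.6863 -0.104 ] T [-0.0055  0.032   0.0638] w 0.03417201354396775 t 11.0
```

Emit:
arm_command --offset '[[-0.957, -0.49, 0], [-0.957, -0.49, 0], [-0.957, -0.49, 0], [-0.957, -0.49, 0], [-0.957, -0.49, 0], [-0.957, -0.49, 0], [0, 0, 0], [0, 0, 0], [0, 0, 0.5], [0, 0, 0.5], [0, 0, 0]]' --rot '[[0, 0, 0], [0, 0, 0], [0, 0, 0], [0, 0, 0], [0, 0, 0], [0, 0, 0], [0, 0, -1], [0, 0, -0.8], [0, 0, 0], [0, 0, 0], [0, 0, 0]]'

```text
clock: 12.1
position: [0.4512, -0.0231, 0.1791]
tcp_rot: [[0.336, 0.942, -0.005], [0.942, -0.336, 0.0], [-0.001, -0.004, -1.0]]
wrist_force: [-0.1, -0.5, 0.7]
grip_width: 0.0338
```

```bash
python3 -c "
from h import *
t=plan(*SC[4],0.1425)
for n,(x0,x1,y0,y1) in dict(top=(225,285,148,208),scene=(212,302,140,225)).items():
    im=cams.grab_frame(n)[y0:y1,x0:x1,::-1]
    cv2.imwrite(f'pics/{n}6.png',cv2.resize(im,None,fx=7,fy=7,interpolation=cv2.INTER_CUBIC))
"
```

```text
pos [ 0.4512 -0.0231  0.1791] yaw 70.38 q7 0.7232081684276755 total units [-0.0027  0.0701  1.4644] min rows 1.4644449922615717 F [-0.078  -0.4709  0.7404] T [ 0.0079  0.0551 -0.0261] w 0.03376332610875931 t 12.1
```

View pics/scene6.png

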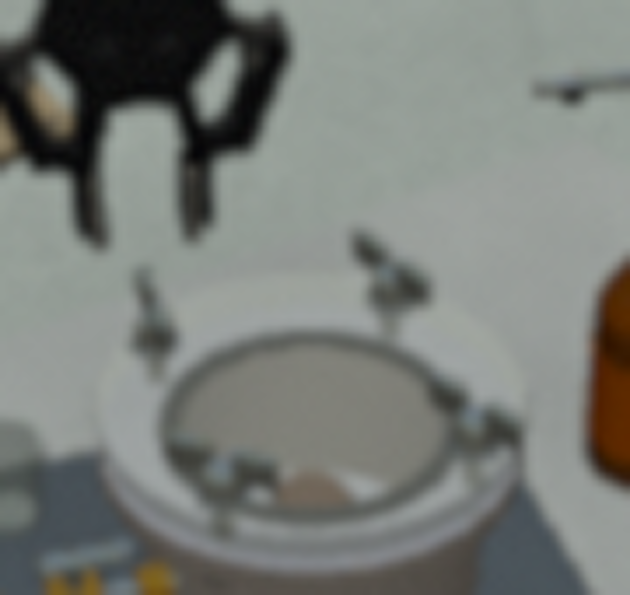

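The open jaws straddle screw 4's wings at about (150,290). I descend, close and turn about 54°.

Emit:
arm_command --offset '[[0, 0.05, 0.5], [0, 0, 0.5], [0, 0, 0.45], [0, 0, 0], [0, 0, 0]]' --rot '[[0, 0, 0], [0, 0, 0], [0, 0, 0], [0, 0, 0], [0, 0, 0]]'

```text
clock: 12.7
position: [0.454, -0.0232, 0.1448]
tcp_rot: [[0.334, 0.942, -0.0], [0.942, -0.334, 0.0], [-0.0, -0.001, -1.0]]
wrist_force: [1.0, 0.0, -0.1]
grip_width: 0.0341
```

Emit:
arm_command --offset '[[0, 0, 0], [0, 0, 0], [0, 0, 0], [0, 0, 0], [0, 0, 0], [0, 0, 0]]' --rot '[[0, 0, 0], [0, 0, 0], [0, 0, 0], [0, 0, 0], [0, 0, 0], [0, 0, 0]]' --grip -1

```text
clock: 13.3
position: [0.4552, -0.0218, 0.1456]
tcp_rot: [[0.334, 0.943, 0.003], [0.943, -0.334, 0.002], [0.003, 0.002, -1.0]]
wrist_force: [1.1, 5.8, 0.4]
grip_width: 0.0021
```

```bash
python3 -c "
from h import *
t=plan(*SC[4],0.1425)"
```

```text
pos [ 0.4552 -0.0218  0.1456] yaw 70.52 q7 0.6625115546913163 total units [-0.1105 -0.0695  0.1242] min rows 0.12418671922615442 F [1.1231 5.7641 0.4454] T [ 1.1599 -0.2693  0.0542] w 0.0020837236404839072 t 13.3
```

Emit:
arm_command --offset '[[0, 0, 0], [0, 0, 0], [0, 0, 0], [0, 0, 0], [0, 0, 0], [0, 0, 0], [0, 0, 0], [0, 0, 0], [0, 0, 0], [0, 0, 0]]' --rot '[[0, 0, 1], [0, 0, 1], [0, 0, 1], [0, 0, 1], [0, 0, 1], [0, 0, 1], [0, 0, 1], [0, 0, 1], [0, 0, 1], [0, 0, 0]]'

```text
clock: 14.3
position: [0.4541, -0.0229, 0.1456]
tcp_rot: [[0.959, 0.284, 0.0], [0.284, -0.959, -0.0], [0.0, 0.0, -1.0]]
wrist_force: [-0.9, 3.2, 4.0]
grip_width: 0.0027
```

```bash
python3 -c "
from h import *
t=plan(*SC[4],0.1425)"
```

```text
pos [ 0.4541 -0.0229  0.1456] yaw 16.47 q7 -0.0383663745275181 total units [-0.0653  0.0188  0.1226] min rows 0.12257598302821361 F [-0.876   3.2346  3.9569] T [0.7532 0.2259 0.0193] w 0.0027195906453589287 t 14.3
```

```bash
python3 -c "
from h import *
for n,(x0,x1,y0,y1) in dict(scene=(212,302,140,225)).items():
    im=cams.grab_frame(n)[y0:y1,x0:x1,::-1]
    cv2.imwrite(f'pics/{n}7.png',cv2.resize(im,None,fx=7,fy=7,interpolation=cv2.INTER_CUBIC))
"
```

```text
(no output)
```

View pics/scene7.png

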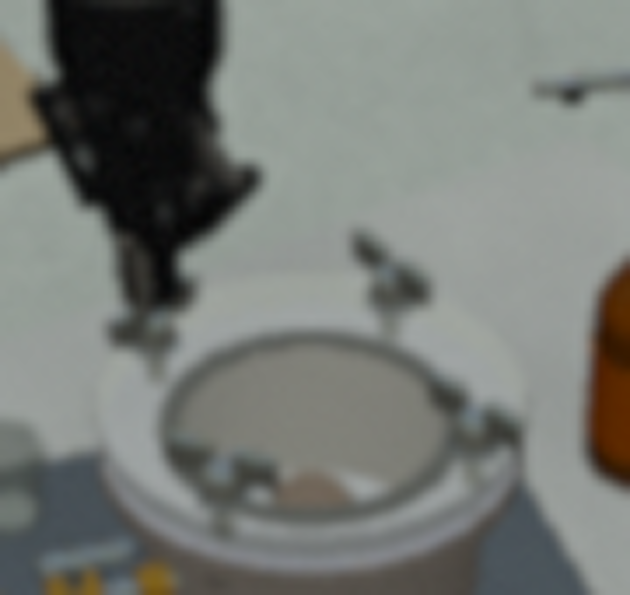

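Screw 4 is turning with the gripper; its wings now run from (115,330) to (190,290). I continue in small steps to the stop.

Emit:
arm_command --offset '[[0, 0, 0], [0, 0, 0], [0, 0, 0]]' --rot '[[0, 0, 1], [0, 0, 1], [0, 0, 0]]'

```text
clock: 14.65
position: [0.4538, -0.0229, 0.1455]
tcp_rot: [[0.997, 0.079, -0.0], [0.079, -0.997, 0.0], [-0.0, -0.0, -1.0]]
wrist_force: [-1.3, 3.4, 6.5]
grip_width: 0.0025
```

```bash
python3 -c "
from h import *
t=plan(*SC[4],0.1425)"
```

```text
pos [ 0.4538 -0.0229  0.1455] yaw 4.5 q7 -0.19001124161510893 total units [-0.0474  0.0305  0.1212] min rows 0.1212080646108165 F [-1.298   3.4447  6.5139] T [0.7789 0.4426 0.0638] w 0.0024839731216880602 t 14.65
```

Emit:
arm_command --offset '[[0, 0, 0], [0, 0, 0], [0, 0, 0]]' --rot '[[0, 0, 1], [0, 0, 1], [0, 0, 0]]'

```text
clock: 14.95
position: [0.4534, -0.023, 0.1455]
tcp_rot: [[0.991, -0.13, -0.001], [-0.13, -0.991, 0.0], [-0.001, 0.0, -1.0]]
wrist_force: [-2.1, 4.5, 7.1]
grip_width: 0.0022
```

```bash
python3 -c "
from h import *
t=plan(*SC[4],0.1425)"
```

```text
pos [ 0.4534 -0.023   0.1455] yaw -7.49 q7 -0.3410361662165438 total units [-0.0251  0.0373  0.121 ] min rows 0.12096829137392874 F [-2.0746  4.5093  7.0838] T [0.828  0.5154 0.0641] w 0.0021979575726994035 t 14.95
```

Turned 78° and no stop yet. Continuing.

Emit:
arm_command --offset '[[0, 0, 0], [0, 0, 0], [0, 0, 0]]' --rot '[[0, 0, 1], [0, 0, 1], [0, 0, 0]]'

```text
clock: 15.25
position: [0.4531, -0.0229, 0.1455]
tcp_rot: [[0.943, -0.333, -0.002], [-0.333, -0.943, 0.0], [-0.002, 0.001, -1.0]]
wrist_force: [-2.5, 3.3, 9.0]
grip_width: 0.0019
```

```bash
python3 -c "
from h import *
t=plan(*SC[4],0.1425)"
```

```text
pos [ 0.4531 -0.0229  0.1455] yaw -19.45 q7 -0.4907142996975113 total units [-0.006   0.0395  0.1203] min rows 0.12028320435611856 F [-2.4601  3.3136  9.0421] T [0.8496 0.6411 0.3341] w 0.001879494521411274 t 15.25
```

Emit:
arm_command --offset '[[0, 0, 0], [0, 0, 0]]' --rot '[[0, 0, 1], [0, 0, 0]]'

```text
clock: 15.45
position: [0.4533, -0.023, 0.1455]
tcp_rot: [[0.904, -0.427, -0.001], [-0.427, -0.904, -0.0], [-0.001, 0.001, -1.0]]
wrist_force: [-1.5, 4.0, 7.1]
grip_width: 0.0025
```

```bash
python3 -c "
from h import *
t=plan(*SC[4],0.1425)"
```

```text
pos [ 0.4533 -0.023   0.1455] yaw -25.28 q7 -0.5639587868932867 total units [-0.0103  0.0397  0.1193] min rows 0.11929675942874374 F [-1.4668  4.0489  7.1439] T [0.6533 0.5448 0.9746] w 0.0025450503308099017 t 15.45
```

Emit:
arm_command --offset '[[0, 0, 0], [0, 0, 0], [0, 0, 0]]' --rot '[[0, 0, 0.8], [0, 0, 0], [0, 0, 0]]'

```text
clock: 15.75
position: [0.4534, -0.023, 0.1455]
tcp_rot: [[0.867, -0.498, -0.001], [-0.498, -0.867, -0.001], [-0.001, 0.001, -1.0]]
wrist_force: [-1.4, 3.1, 7.4]
grip_width: 0.0021
```

```bash
python3 -c "
from h import *
t=plan(*SC[4],0.1425)"
```

```text
pos [ 0.4534 -0.023   0.1455] yaw -29.85 q7 -0.6212831636663642 total units [-0.0106  0.042   0.121 ] min rows 0.12101020772565381 F [-1.3637  3.0716  7.3745] T [0.5931 0.4437 1.3615] w 0.002116475399849227 t 15.75
```

Emit:
arm_command --offset '[[0, 0, 0], [0, 0, 0], [0, 0, 0], [0, 0, -0.5], [0, 0, -1], [0, 0, -1], [0, 0, 0]]' --rot '[[0, 0, -0.4], [0, 0, 0], [0, 0, 0], [0, 0, 0], [0, 0, 0], [0, 0, 0], [0, 0, 0]]' --grip -0.2

```text
clock: 16.45
position: [0.4561, -0.0239, 0.21]
tcp_rot: [[0.883, -0.47, 0.006], [-0.47, -0.883, -0.0], [0.005, -0.002, -1.0]]
wrist_force: [0.4, 0.5, 0.2]
grip_width: 0.0342
```

```bash
python3 -c "
from h import *
t=plan(*SC[1],0.20)
for n,(x0,x1,y0,y1) in dict(scene=(212,302,140,225)).items():
    im=cams.grab_frame(n)[y0:y1,x0:x1,::-1]
    cv2.imwrite(f'pics/{n}8.png',cv2.resize(im,None,fx=7,fy=7,interpolation=cv2.INTER_CUBIC))
"
```

```text
pos [ 0.4561 -0.0239  0.21  ] yaw -28.01 q7 -0.5730397993684283 total units [-1.3732 -4.2913  0.4044] min rows 4.291320511703061 F [0.4256 0.5495 0.2491] T [ 0.0223 -0.0001 -0.0171] w 0.034160386170924074 t 16.45
```

View pics/scene8.png

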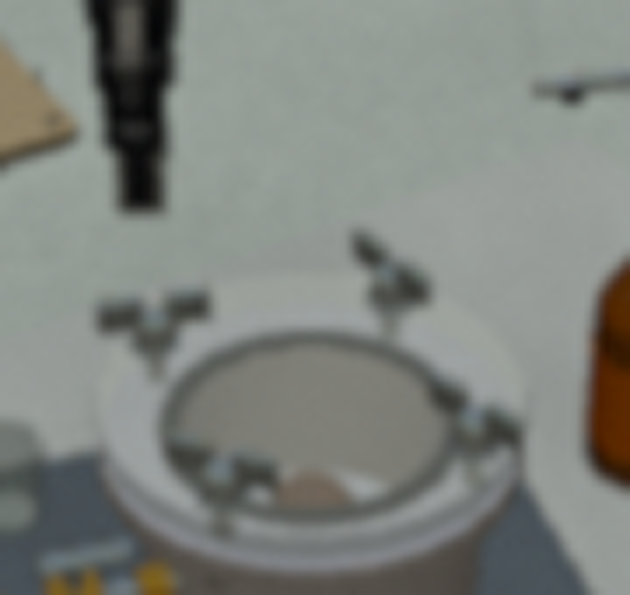

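Screw 4 is home: torque reached 1.36 N m and its wings now run (100,315)–(205,300). Next is screw 1; I turn to 97.5°.

Emit:
arm_command --offset '[[0, 0, 0], [0, 0, 0], [0, 0, 0], [0, 0, 0], [0, 0, 0], [0, 0, 0], [0, 0, 0], [0, 0, 0], [0, 0, 0], [0, 0, 0], [0, 0, 0], [0, 0, 0]]' --rot '[[0, 0, -1], [0, 0, -1], [0, 0, -1], [0, 0, -1], [0, 0, -1], [0, 0, -1], [0, 0, -1], [0, 0, -1], [0, 0, -1], [0, 0, -1], [0, 0, -1], [0, 0, -1]]'

```text
clock: 17.7
position: [0.4533, -0.0237, 0.2065]
tcp_rot: [[0.716, 0.698, -0.002], [0.698, -0.716, 0.0], [-0.001, -0.002, -1.0]]
wrist_force: [0.1, 0.4, -0.6]
grip_width: 0.0341
```

Emit:
arm_command --offset '[[0, 0, 0], [0, 0, 0], [0, 0, 0], [0, 0, 0], [0, 0, 0], [0, 0, 0], [0, 0, 0], [0, 0, 0], [0, 0, 0], [0, 0, 0]]' --rot '[[0, 0, -1], [0, 0, -1], [0, 0, -1], [0, 0, -1], [0, 0, -1], [0, 0, -1], [0, 0, -1], [0, 0, -1], [0, 0, -0.9], [0, 0, 0]]'

```text
clock: 18.7
position: [0.4533, -0.0236, 0.2065]
tcp_rot: [[-0.129, 0.992, -0.002], [0.992, 0.129, 0.001], [0.001, -0.002, -1.0]]
wrist_force: [-0.1, -1.1, -0.2]
grip_width: 0.034
```

```bash
python3 -c "
from h import *
t=plan(*SC[1],0.178)
f=lambda a:np.array(a)/7+[212,140]-.43
a,b=[ray('scene',*f(p),.141) for p in((100,315),(205,300))];d=b-a
print((a+b)/2,np.linalg.norm(d),np.degrees(np.arctan2(d[1],d[0]))%180)"
```

```text
pos [ 0.4533 -0.0236  0.2065] yaw 97.44 q7 1.213512805005276 total units [4.2658 1.4837 1.1415] min rows 4.265797268019976 F [-0.1405 -1.0516 -0.203 ] T [ 0.0034  0.0292 -0.0022] w 0.033976544743287616 t 18.7
[ 0.4537 -0.0224  0.141 ] 0.04811704527907252 73.78131482589008
```

Emit:
arm_command --offset '[[0.853, 0.3, 0], [0.853, 0.3, 0], [0.853, 0.3, 0], [0.853, 0.3, 0], [0.853, 0.28, 0], [0, 0, 0.5], [0, 0, 0.6], [0, 0, 0], [0, 0, 0]]' --rot '[[0, 0, 0], [0, 0, 0], [0, 0, 0], [0, 0, 0], [0, 0, 0], [0, 0, 0], [0, 0, 0], [0, 0, 0], [0, 0, 0]]'

```text
clock: 19.6
position: [0.4763, 0.0863, 0.1794]
tcp_rot: [[-0.128, 0.992, -0.002], [0.992, 0.128, -0.001], [-0.0, -0.002, -1.0]]
wrist_force: [0.6, 0.0, 0.2]
grip_width: 0.0344
```

```bash
python3 -c "
from h import *
t=plan(*SC[1],0.1415)
for n,(x0,x1,y0,y1) in dict(scene=(212,302,140,225)).items():
    im=cams.grab_frame(n)[y0:y1,x0:x1,::-1]
    cv2.imwrite(f'pics/{n}9.png',cv2.resize(im,None,fx=7,fy=7,interpolation=cv2.INTER_CUBIC))
"
```

```text
pos [0.4763 0.0863 0.1794] yaw 97.36 q7 0.9492877544042314 total units [0.0259 0.0016 1.5174] min rows 1.5173555160724066 F [0.6325 0.0106 0.2345] T [-0.017   0.0108 -0.0235] w 0.0343789145219616 t 19.6
```

View pics/scene9.png

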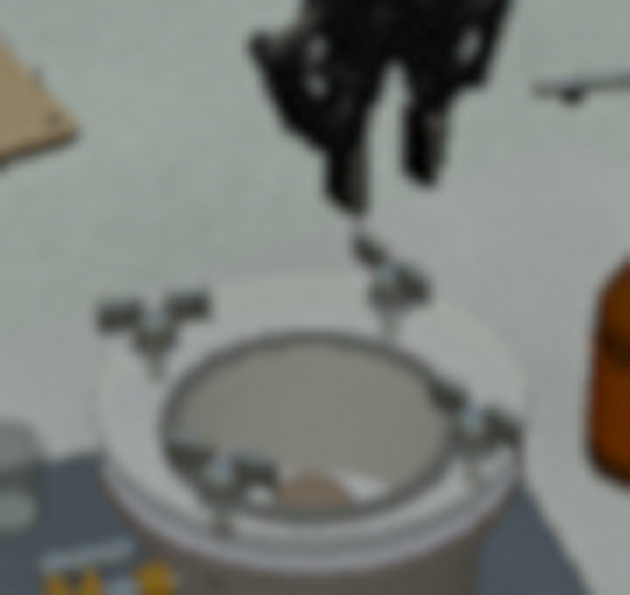

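The jaws straddle screw 1, whose hub is at (390,280). Descend, close and turn 54°.

Emit:
arm_command --offset '[[0.03, 0, 0.5], [0, 0, 0.5], [0, 0, 0.5], [0, 0, 0], [0, 0, 0]]' --rot '[[0, 0, 0], [0, 0, 0], [0, 0, 0], [0, 0, 0], [0, 0, 0]]'

```text
clock: 20.15
position: [0.4765, 0.088, 0.1421]
tcp_rot: [[-0.13, 0.992, -0.001], [0.992, 0.13, -0.0], [0.0, -0.001, -1.0]]
wrist_force: [-0.2, -0.1, 0.4]
grip_width: 0.0344
```

Emit:
arm_command --offset '[[0, 0, 0], [0, 0, 0], [0, 0, 0], [0, 0, 0], [0, 0, 0], [0, 0, 0]]' --rot '[[0, 0, 0], [0, 0, 0], [0, 0, 0], [0, 0, 0], [0, 0, 0], [0, 0, 0]]' --grip -1

```text
clock: 20.75
position: [0.477, 0.0893, 0.1431]
tcp_rot: [[-0.131, 0.991, 0.001], [0.991, 0.131, 0.002], [0.002, 0.001, -1.0]]
wrist_force: [-2.4, 5.3, 4.5]
grip_width: 0.003
```

```bash
python3 -c "
from h import *
t=plan(*SC[1],0.1415)"
```

```text
pos [0.477  0.0893 0.1431] yaw 97.51 q7 0.8896653941126283 total units [-0.0908 -0.0452  0.0627] min rows 0.0908203841495198 F [-2.3738  5.339   4.5074] T [1.105  0.4029 0.0143] w 0.0029646759137613573 t 20.75
```

Emit:
arm_command --offset '[[0, 0, 0], [0, 0, 0], [0, 0, 0], [0, 0, 0], [0, 0, 0], [0, 0, 0], [0, 0, 0], [0, 0, 0], [0, 0, 0], [0, 0, 0]]' --rot '[[0, 0, 1], [0, 0, 1], [0, 0, 1], [0, 0, 1], [0, 0, 1], [0, 0, 1], [0, 0, 1], [0, 0, 1], [0, 0, 1], [0, 0, 0]]'

```text
clock: 21.75
position: [0.4772, 0.0897, 0.1431]
tcp_rot: [[0.726, 0.687, 0.001], [0.687, -0.726, 0.002], [0.002, -0.0, -1.0]]
wrist_force: [-0.8, 6.1, 2.6]
grip_width: 0.003
```

```bash
python3 -c "
from h import *
t=plan(*SC[1],0.1415)
for n,(x0,x1,y0,y1) in dict(scene=(212,302,140,225)).items():
    im=cams.grab_frame(n)[y0:y1,x0:x1,::-1]
    cv2.imwrite(f'pics/{n}10.png',cv2.resize(im,None,fx=7,fy=7,interpolation=cv2.INTER_CUBIC))
"
```

```text
pos [0.4772 0.0897 0.1431] yaw 43.41 q7 0.17699502242968324 total units [-0.1051  0.055   0.0636] min rows 0.10508474511939363 F [-0.774   6.1318  2.6184] T [ 1.3122  0.3388 -0.0223] w 0.0030499318884412057 t 21.75
```

View pics/scene10.png

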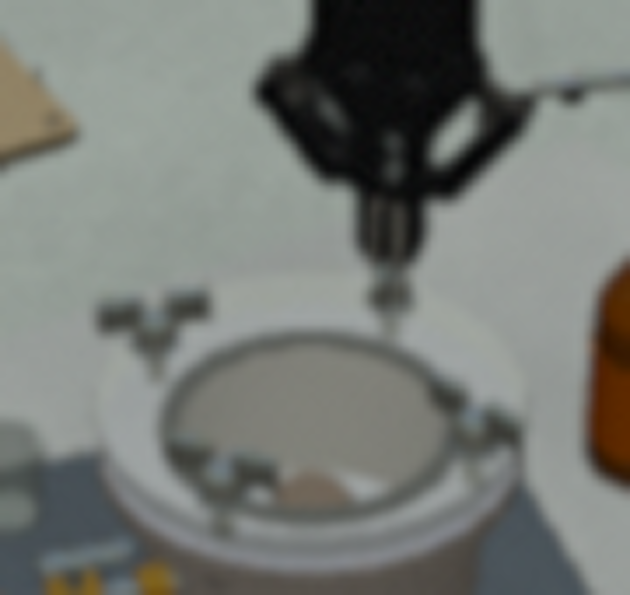

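Screw 1 turns with the gripper; its wing is now seen end-on at (390,270). Continuing.

Emit:
arm_command --offset '[[0, 0, 0], [0, 0, 0], [0, 0, 0], [0, 0, 0]]' --rot '[[0, 0, 1], [0, 0, 1], [0, 0, 1], [0, 0, 0]]'

```text
clock: 22.2
position: [0.4773, 0.0898, 0.1431]
tcp_rot: [[0.903, 0.429, 0.002], [0.429, -0.903, 0.002], [0.002, -0.001, -1.0]]
wrist_force: [-1.2, 7.3, 2.5]
grip_width: 0.0025
```

```bash
python3 -c "
from h import *
t=plan(*SC[1],0.1415)"
```

```text
pos [0.4773 0.0898 0.1431] yaw 25.42 q7 -0.05391149378280247 total units [-0.0898  0.0861  0.0636] min rows 0.08983982057802567 F [-1.1566  7.2709  2.5428] T [1.3866 0.1907 0.0636] w 0.0025072778911907753 t 22.2
```

Emit:
arm_command --offset '[[0, 0, 0], [0, 0, 0], [0, 0, 0]]' --rot '[[0, 0, 1], [0, 0, 1], [0, 0, 0]]'

```text
clock: 22.5
position: [0.4774, 0.0899, 0.1431]
tcp_rot: [[0.973, 0.232, 0.002], [0.232, -0.973, 0.002], [0.002, -0.002, -1.0]]
wrist_force: [-0.5, 5.8, 2.8]
grip_width: 0.0033
```

```bash
python3 -c "
from h import *
t=plan(*SC[1],0.1415)"
```

```text
pos [0.4774 0.0899 0.1431] yaw 13.42 q7 -0.20648432308698744 total units [-0.0735  0.1045  0.0637] min rows 0.10452138689905824 F [-0.5229  5.8242  2.7993] T [1.4307 0.1462 0.0501] w 0.003254852726724128 t 22.5
```

Emit:
arm_command --offset '[[0, 0, 0], [0, 0, 0], [0, 0, 0]]' --rot '[[0, 0, 1], [0, 0, 1], [0, 0, 0]]'

```text
clock: 22.8
position: [0.4775, 0.0899, 0.1431]
tcp_rot: [[1.0, 0.028, 0.002], [0.028, -1.0, 0.001], [0.002, -0.001, -1.0]]
wrist_force: [-0.6, 5.4, 1.5]
grip_width: 0.0035
```

```bash
python3 -c "
from h import *
t=plan(*SC[1],0.1415)"
```

```text
pos [0.4775 0.0899 0.1431] yaw 1.63 q7 -0.35632312069170874 total units [-0.0535  0.1169  0.0642] min rows 0.11691596252576685 F [-0.5599  5.3662  1.486 ] T [1.3705 0.0351 0.9035] w 0.0035197114944254793 t 22.8
```

Emit:
arm_command --offset '[[0, 0, 0], [0, 0, 0]]' --rot '[[0, 0, 1], [0, 0, 0]]'

```text
clock: 23.0
position: [0.4774, 0.0899, 0.1432]
tcp_rot: [[0.997, -0.074, 0.002], [-0.074, -0.997, 0.001], [0.002, -0.001, -1.0]]
wrist_force: [0.1, 4.9, 3.2]
grip_width: 0.0036
```

```bash
python3 -c "
from h import *
t=plan(*SC[1],0.1415)"
```

```text
pos [0.4774 0.0899 0.1432] yaw -4.22 q7 -0.43056436625504685 total units [-0.0405  0.1212  0.0669] min rows 0.1212480036536985 F [0.1409 4.8832 3.2298] T [1.278  0.0767 1.5426] w 0.0036164312688417 t 23.0
```

Screw 1 is home at 1.54 N m. I release, lift, and turn to 130° for screw 3.

Emit:
arm_command --offset '[[0, 0, 0], [0, 0, 0], [0, 0, 0], [0, 0, -0.5], [0, 0, -1], [0, 0, -1], [0, 0, 0]]' --rot '[[0, 0, -0.4], [0, 0, 0], [0, 0, 0], [0, 0, 0], [0, 0, 0], [0, 0, 0], [0, 0, 0]]' --grip -0.2

```text
clock: 23.7
position: [0.4789, 0.0877, 0.2078]
tcp_rot: [[0.999, -0.039, 0.006], [-0.039, -0.999, 0.001], [0.006, -0.001, -1.0]]
wrist_force: [0.4, -0.1, -0.7]
grip_width: 0.0339
```

Emit:
arm_command --offset '[[0, 0, 0], [0, 0, 0], [0, 0, 0], [0, 0, 0], [0, 0, 0], [0, 0, 0], [0, 0, 0], [0, 0, 0], [0, 0, 0], [0, 0, 0], [0, 0, 0], [0, 0, 0]]' --rot '[[0, 0, -1], [0, 0, -1], [0, 0, -1], [0, 0, -1], [0, 0, -1], [0, 0, -1], [0, 0, -1], [0, 0, -1], [0, 0, -1], [0, 0, -1], [0, 0, -1], [0, 0, -1]]'

```text
clock: 24.9
position: [0.4764, 0.0872, 0.2043]
tcp_rot: [[0.342, 0.94, -0.001], [0.94, -0.342, -0.001], [-0.001, -0.001, -1.0]]
wrist_force: [0.1, -0.3, 0.4]
grip_width: 0.0341
```

Emit:
arm_command --offset '[[0, 0, 0], [0, 0, 0], [0, 0, 0], [0, 0, 0], [0, 0, 0], [0, 0, 0], [0, 0, 0], [0, 0, 0], [0, 0, 0], [0, 0, 0], [0, 0, 0]]' --rot '[[0, 0, -1], [0, 0, -1], [0, 0, -1], [0, 0, -1], [0, 0, -1], [0, 0, -1], [0, 0, -1], [0, 0, -1], [0, 0, -1], [0, 0, -1], [0, 0, 0]]'

```text
clock: 26.0
position: [0.4764, 0.0872, 0.2042]
tcp_rot: [[-0.64, 0.768, -0.002], [0.768, 0.64, -0.0], [0.001, -0.001, -1.0]]
wrist_force: [-0.7, 0.2, 0.1]
grip_width: 0.0341
```

```bash
python3 -c "
from h import *
t=plan(*SC[3],0.18)
for n,(x0,x1,y0,y1) in dict(scene=(212,302,140,225)).items():
    im=cams.grab_frame(n)[y0:y1,x0:x1,::-1]
    cv2.imwrite(f'pics/{n}11.png',cv2.resize(im,None,fx=7,fy=7,interpolation=cv2.INTER_CUBIC))
"
```

```text
pos [0.4764 0.0872 0.2042] yaw 129.8 q7 1.489489954365118 total units [-6.3631 -0.7679  0.964 ] min rows 6.36312489018992 F [-0.747   0.2111  0.0805] T [-0.0428  0.0048 -0.0212] w 0.034143613810667266 t 26.0
```

View pics/scene11.png

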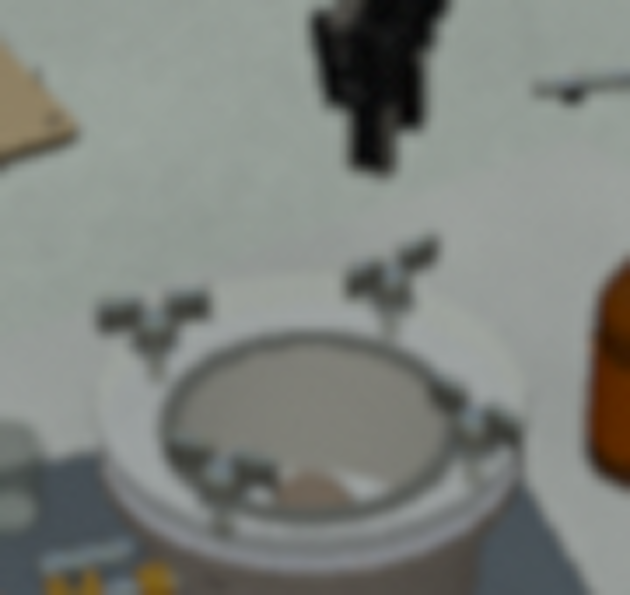

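Screw 1's wings now run from (350,290) to (435,240). Moving over screw 3.

Emit:
arm_command --offset '[[-0.91, -0.11, 0], [-0.91, -0.11, 0], [-0.91, -0.11, 0], [-0.91, -0.11, 0], [-0.91, -0.11, 0], [-0.91, -0.11, 0], [-0.91, -0.11, 0], [0, 0, 0.5], [0, 0, 0.5], [0, 0, 0], [0, 0, 0]]' --rot '[[0, 0, 0], [0, 0, 0], [0, 0, 0], [0, 0, 0], [0, 0, 0], [0, 0, 0], [0, 0, 0], [0, 0, 0], [0, 0, 0], [0, 0, 0], [0, 0, 0]]'

```text
clock: 27.15
position: [0.5632, -0.0455, 0.1796]
tcp_rot: [[-0.642, 0.767, -0.002], [0.767, 0.642, 0.0], [0.001, -0.001, -1.0]]
wrist_force: [0.6, -0.5, -0.3]
grip_width: 0.0345
```

```bash
python3 -c "
from h import *
t=plan(*SC[3],0.1415)
for n,(x0,x1,y0,y1) in dict(scene=(212,302,140,225)).items():
    im=cams.grab_frame(n)[y0:y1,x0:x1,::-1]
    cv2.imwrite(f'pics/{n}12.png',cv2.resize(im,None,fx=7,fy=7,interpolation=cv2.INTER_CUBIC))
"
```

```text
pos [ 0.5632 -0.0455  0.1796] yaw 129.94 q7 1.7561156727914038 total units [-0.0618 -0.0402  1.5234] min rows 1.523434819017442 F [ 0.6006 -0.4529 -0.27  ] T [-0.0416  0.0333 -0.0626] w 0.03454138853063806 t 27.15
```

View pics/scene12.png

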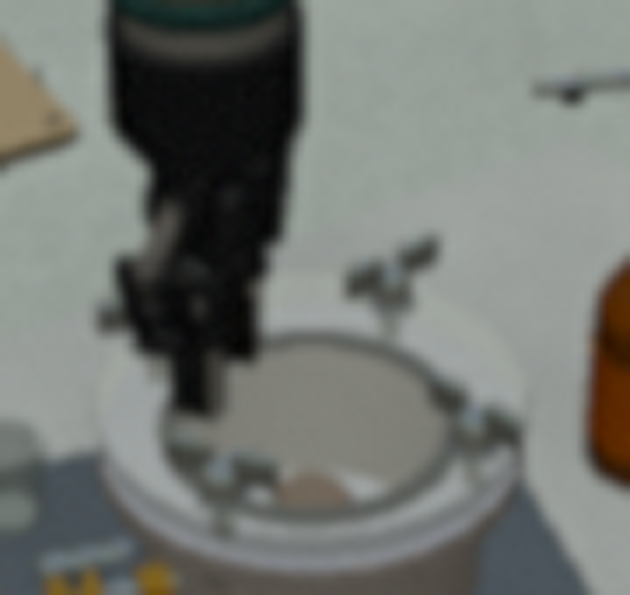

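The gripper is over screw 3, with its hub at (222,470) below the fingers. Descend, close and turn.

Emit:
arm_command --offset '[[0, 0, 0.5], [0, 0, 0.5], [0, 0, 0.5], [0, 0, 0], [0, 0, 0]]' --rot '[[0, 0, 0], [0, 0, 0], [0, 0, 0], [0, 0, 0], [0, 0, 0]]'

```text
clock: 27.7
position: [0.5638, -0.0466, 0.142]
tcp_rot: [[-0.641, 0.768, -0.001], [0.768, 0.641, 0.0], [0.001, -0.001, -1.0]]
wrist_force: [0.4, -0.3, 0.0]
grip_width: 0.0343
```

Emit:
arm_command --offset '[[0, 0, 0], [0, 0, 0], [0, 0, 0], [0, 0, 0], [0, 0, 0], [0, 0, 0]]' --rot '[[0, 0, 0], [0, 0, 0], [0, 0, 0], [0, 0, 0], [0, 0, 0], [0, 0, 0]]' --grip -1

```text
clock: 28.3
position: [0.5636, -0.0456, 0.1431]
tcp_rot: [[-0.641, 0.767, -0.0], [0.767, 0.641, 0.001], [0.001, 0.0, -1.0]]
wrist_force: [-4.3, 3.3, 6.1]
grip_width: 0.0034
```

```bash
python3 -c "
from h import *
t=plan(*SC[3],0.1415)"
```

```text
pos [ 0.5636 -0.0456  0.1431] yaw 129.88 q7 1.7149072342273792 total units [-0.0467 -0.0515  0.0635] min rows 0.0634525414895095 F [-4.261   3.2591  6.149 ] T [ 0.8064  0.8568 -0.0341] w 0.003410250791974208 t 28.3
```

Emit:
arm_command --offset '[[0, 0, 0], [0, 0, 0], [0, 0, 0], [0, 0, 0], [0, 0, 0], [0, 0, 0], [0, 0, 0], [0, 0, 0], [0, 0, 0], [0, 0, 0]]' --rot '[[0, 0, 1], [0, 0, 1], [0, 0, 1], [0, 0, 1], [0, 0, 1], [0, 0, 1], [0, 0, 1], [0, 0, 1], [0, 0, 1], [0, 0, 0]]'

```text
clock: 29.3
position: [0.5635, -0.045, 0.1431]
tcp_rot: [[0.245, 0.97, -0.001], [0.97, -0.245, 0.001], [0.001, -0.001, -1.0]]
wrist_force: [-3.9, 3.6, 5.2]
grip_width: 0.0033
```

```bash
python3 -c "
from h import *
t=plan(*SC[3],0.1415)
for n,(x0,x1,y0,y1) in dict(scene=(212,302,140,225)).items():
    im=cams.grab_frame(n)[y0:y1,x0:x1,::-1]
    cv2.imwrite(f'pics/{n}13.png',cv2.resize(im,None,fx=7,fy=7,interpolation=cv2.INTER_CUBIC))
"
```

```text
pos [ 0.5635 -0.045   0.1431] yaw 75.84 q7 0.9660324357974857 total units [-0.0925  0.0198  0.0634] min rows 0.09247037643548786 F [-3.9445  3.5879  5.1762] T [1.0622 0.9174 0.0716] w 0.0032549410084181827 t 29.3
```

View pics/scene13.png

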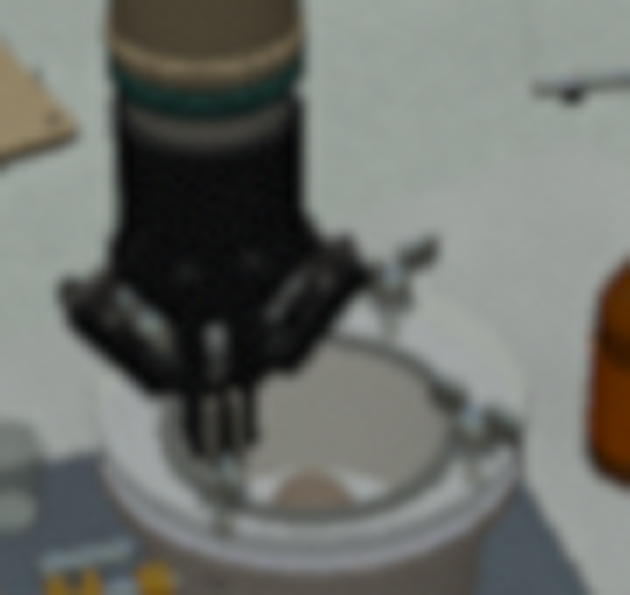

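Screw 3 has followed the turn and is end-on at (225,460). Continuing.

Emit:
arm_command --offset '[[0, 0, 0], [0, 0, 0], [0, 0, 0], [0, 0, 0]]' --rot '[[0, 0, 1], [0, 0, 1], [0, 0, 1], [0, 0, 0]]'

```text
clock: 29.75
position: [0.5636, -0.0448, 0.1431]
tcp_rot: [[0.532, 0.847, -0.001], [0.847, -0.532, 0.001], [0.001, -0.001, -1.0]]
wrist_force: [-3.9, 5.3, 5.1]
grip_width: 0.0033
```

```bash
python3 -c "
from h import *
t=plan(*SC[3],0.1415)"
```

```text
pos [ 0.5636 -0.0448  0.1431] yaw 57.85 q7 0.7231092642102182 total units [-0.0909  0.0488  0.0637] min rows 0.09089820788172999 F [-3.8975  5.3123  5.0895] T [1.1567 0.8765 0.0249] w 0.0033044608737914927 t 29.75
```

Emit:
arm_command --offset '[[0, 0, 0], [0, 0, 0], [0, 0, 0]]' --rot '[[0, 0, 1], [0, 0, 1], [0, 0, 0]]'

```text
clock: 30.05
position: [0.5636, -0.0446, 0.1431]
tcp_rot: [[0.696, 0.718, -0.001], [0.718, -0.696, 0.001], [0.001, -0.001, -1.0]]
wrist_force: [-3.3, 6.2, 4.7]
grip_width: 0.0031
```

```bash
python3 -c "
from h import *
t=plan(*SC[3],0.1415)"
```

```text
pos [ 0.5636 -0.0446  0.1431] yaw 45.87 q7 0.5626705603249006 total units [-0.0843  0.0684  0.063 ] min rows 0.08432195728728 F [-3.3054  6.2474  4.7191] T [1.1124 0.8062 0.0451] w 0.0030611013149551797 t 30.05
```

Emit:
arm_command --offset '[[0, 0, 0], [0, 0, 0], [0, 0, 0]]' --rot '[[0, 0, 1], [0, 0, 1], [0, 0, 0]]'

```text
clock: 30.35
position: [0.5636, -0.0447, 0.1432]
tcp_rot: [[0.827, 0.563, -0.001], [0.563, -0.827, -0.0], [-0.001, -0.0, -1.0]]
wrist_force: [-3.2, 3.6, 6.9]
grip_width: 0.0036
```

```bash
python3 -c "
from h import *
t=plan(*SC[3],0.1415)"
```

```text
pos [ 0.5636 -0.0447  0.1432] yaw 34.23 q7 0.4063991658246281 total units [-0.0655  0.0812  0.0673] min rows 0.08116471799153455 F [-3.2061  3.5557  6.9492] T [0.9259 0.8548 1.6709] w 0.00356149907761156 t 30.35
```

Emit:
arm_command --offset '[[0, 0, 0], [0, 0, 0]]' --rot '[[0, 0, 1], [0, 0, 0]]'

```text
clock: 30.55
position: [0.5636, -0.0447, 0.1433]
tcp_rot: [[0.88, 0.476, -0.001], [0.476, -0.88, -0.001], [-0.001, 0.0, -1.0]]
wrist_force: [-4.1, 4.1, 5.7]
grip_width: 0.0035
```

```bash
python3 -c "
from h import *
t=plan(*SC[3],0.1415)"
```

```text
pos [ 0.5636 -0.0447  0.1433] yaw 28.39 q7 0.3283979636862505 total units [-0.0594  0.0888  0.0716] min rows 0.08881207296146908 F [-4.128   4.1047  5.7478] T [0.8177 0.8559 2.2464] w 0.0034857157192080585 t 30.55
```

Screw 3 is home at 2.2 N m. I release and lift, then measure the selector and check all four wings.

Emit:
arm_command --offset '[[0, 0, 0], [0, 0, 0], [0, 0, 0], [0, 0, -0.5], [0, 0, -1], [0, 0, -1], [0, 0, -0.5], [0, 0, 0]]' --rot '[[0, 0, -0.6], [0, 0, 0], [0, 0, 0], [0, 0, 0], [0, 0, 0], [0, 0, 0], [0, 0, 0], [0, 0, 0]]' --grip -0.2

```text
clock: 31.35
position: [0.5655, -0.0469, 0.2198]
tcp_rot: [[0.853, 0.521, 0.005], [0.521, -0.853, -0.0], [0.004, 0.003, -1.0]]
wrist_force: [1.0, 0.4, 0.4]
grip_width: 0.0343
```

```bash
python3 -c "
from h import *
im=cams.grab_frame('scene')[:,:,::-1]
cv2.imwrite('pics/s14.png',cv2.resize(im[140:225,212:302],None,fx=7,fy=7,interpolation=cv2.INTER_CUBIC))
a=cv2.imread('pics/scene0.png')[190:240,162:222];cv2.imwrite('pics/selS.png',cv2.resize(a,None,fx=12,fy=12,interpolation=cv2.INTER_CUBIC))
a=cv2.imread('pics/top0.png')[175:222,290:335];cv2.imwrite('pics/selT.png',cv2.resize(a,None,fx=12,fy=12,interpolation=cv2.INTER_CUBIC))
"
```

```text
(no output)
```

View pics/s14.png

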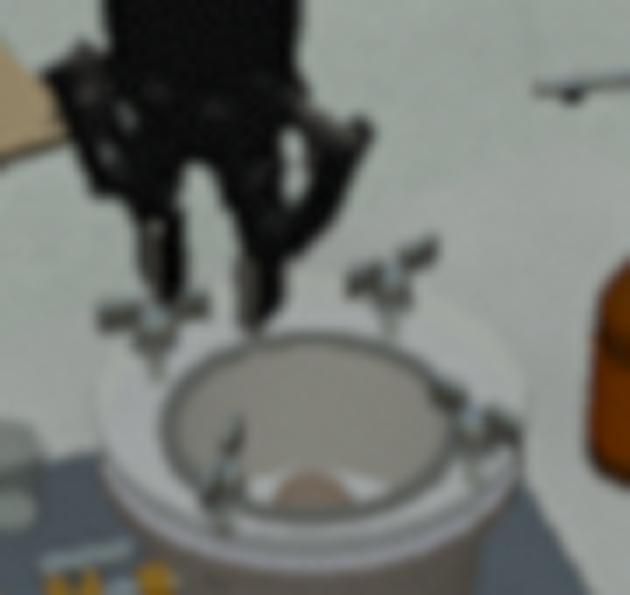

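View pics/selS.png

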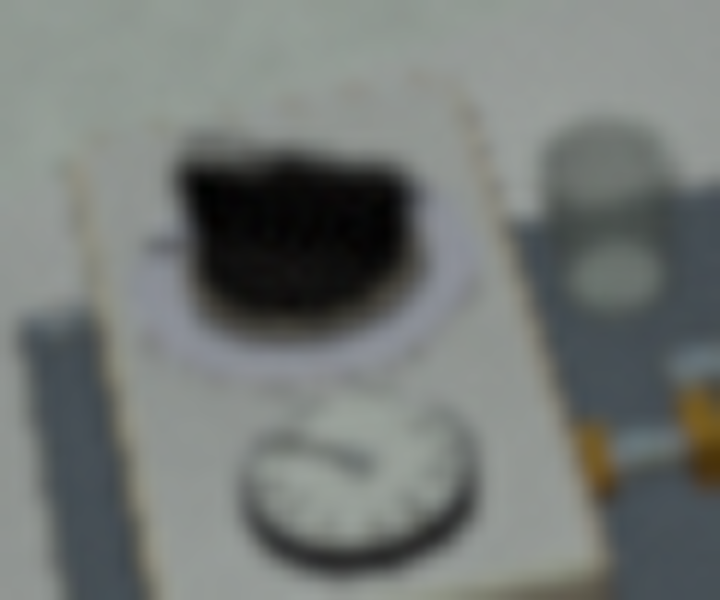

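View pics/selT.png

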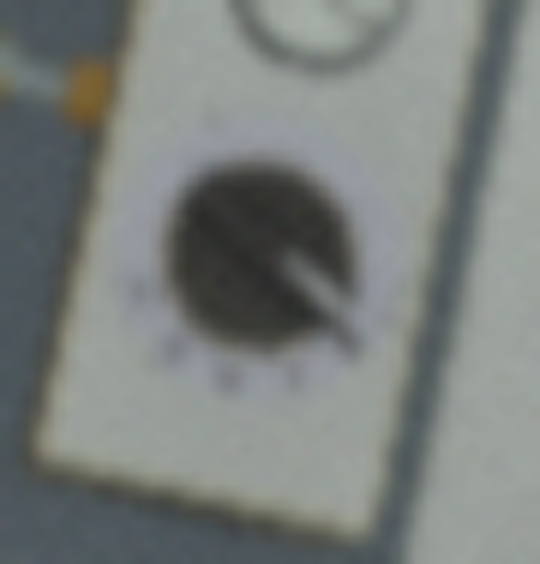

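```bash
python3 -c "
from h import *
f=lambda a:np.array(a)/12+[290,175]-.46
C=ray('top',*f((262,255)),.110);print(C)
for z in((352,340),(293,378),(230,380),(175,352),(138,293)):
    p=ray('top',*f(z),.099)-C;print(np.linalg.norm(p[:2]),np.degrees(np.arctan2(p[1],p[0])))
p=ray('top',*f((345,320)),.134)-C;print('tip',np.linalg.norm(p[:2]),np.degrees(np.arctan2(p[1],p[0])))
# fit circle to dots
P=np.array([ray('top',*f(z),.099)[:2] for z in((352,340),(293,378),(230,380),(175,352),(138,293))])
A=np.c_[2*P,np.ones(5)];s=np.linalg.lstsq(A,(P**2).sum(1),rcond=None)[0];print('fit',s[:2],np.sqrt(s[2]+s[:2]@s[:2]))
g=lambda a:np.array(a)/12+[162,190]-.46
a,b=[ray('scene',*g(p),.134) for p in((183,165),(410,165))];print(a,b,np.linalg.norm(b-a),np.degrees(np.arctan2(*(a-b)[1::-1])))
t=plan(0.4605,-0.187,.2)
"
```

```text
[ 0.4603 -0.1875  0.11  ]
0.03770558645023475 -129.99875942294065
0.037789759371502016 -163.19964389019586
0.03804513238031103 167.48992457780125
0.03821339913058458 139.143874412228
0.037980264615897825 106.9313639335706
tip 0.03074422207389005 -135.34290442320324
fit [ 0.46   -0.1872] 0.03766258656490395
[ 0.4503 -0.2094  0.134 ] [ 0.4785 -0.1606  0.134 ] 0.05642122239217287 -120.03578412302058
pos [ 0.5645 -0.047   0.2183] yaw 31.41 q7 0.4082593160620619 total units [-6.4708  2.6113  0.7279] min rows 6.47081658135537 F [-0.3901 -0.0935 -0.2844] T [0.0058 0.0196 0.0098] w 0.034127957528808615 t 31.4
```

Screw 3's wings now run (210,505)–(240,425), so it has turned. The dots fit a circle of 37.7 mm about (0.460, -0.187) with the marks 30° apart. The pointer is at about -132°, and stage 3 is at 138°.

Emit:
arm_command --offset '[[-0.924, 0.373, 0], [-0.924, 0.373, 0], [-0.924, 0.373, 0], [-0.924, 0.373, 0], [-0.924, 0.373, 0], [-0.924, 0.373, 0], [-0.924, 0.373, 0], [0, 0, 0], [0, 0, 0], [0, 0, 0], [0, 0, 0]]' --rot '[[0, 0, 0], [0, 0, 0], [0, 0, 0], [0, 0, 0], [0, 0, 0], [0, 0, 0], [0, 0, 0], [0, 0, 1], [0, 0, 1], [0, 0, 1], [0, 0, 1]]'

```text
clock: 32.5
position: [0.4592, -0.1867, 0.2163]
tcp_rot: [[0.992, 0.125, -0.003], [0.125, -0.992, 0.001], [-0.002, -0.001, -1.0]]
wrist_force: [0.2, 0.4, 0.5]
grip_width: 0.0342
```

Emit:
arm_command --offset '[[0, 0, 0], [0, 0, 0], [0, 0, 0], [0, 0, 0], [0, 0, 0], [0, 0, 0], [0, 0, 0], [0, 0, 0], [0, 0, 0], [0, 0, 0]]' --rot '[[0, 0, 1], [0, 0, 1], [0, 0, 1], [0, 0, 1], [0, 0, 1], [0, 0, 1], [0, 0, 1], [0, 0, 1], [0, 0, 0.2], [0, 0, 0]]'

```text
clock: 33.5
position: [0.4597, -0.1865, 0.2168]
tcp_rot: [[0.747, -0.665, -0.002], [-0.665, -0.747, 0.0], [-0.001, 0.001, -1.0]]
wrist_force: [0.7, 0.4, 0.2]
grip_width: 0.0344
```

```bash
python3 -c "
from h import *
t=plan(.460,-.187,.16)
"
```

```text
pos [ 0.4597 -0.1865  0.2168] yaw -41.65 q7 -0.34881580383085026 total units [0.0258 0.0021 2.2705] min rows 2.270460504135553 F [0.7297 0.4078 0.159 ] T [-0.0194 -0.0073  0.0134] w 0.03438722645646083 t 33.5
```

Emit:
arm_command --offset '[[0.02, 0, 1], [0, 0, 1], [0, 0, 0.3], [0, 0, 0], [0, 0, 0]]' --rot '[[0, 0, 0], [0, 0, 0], [0, 0, 0], [0, 0, 0], [0, 0, 0]]'

```text
clock: 34.0
position: [0.461, -0.1874, 0.1606]
tcp_rot: [[0.746, -0.666, 0.001], [-0.666, -0.746, -0.0], [0.001, -0.0, -1.0]]
wrist_force: [-0.0, 1.2, 0.9]
grip_width: 0.0342
```

```bash
python3 -c "
from h import *
t=plan(.460,-.187,.117)
for n,(x0,x1,y0,y1) in dict(top=(280,350,160,230),scene=(150,240,140,230)).items():
    im=cams.grab_frame(n)[y0:y1,x0:x1,::-1]
    cv2.imwrite(f'pics/{n}15.png',cv2.resize(im,None,fx=6,fy=6,interpolation=cv2.INTER_CUBIC))
"
```

```text
pos [ 0.461  -0.1874  0.1606] yaw -41.73 q7 -0.33995267837508036 total units [-0.0397  0.0153  1.7436] min rows 1.743590503078997 F [-0.039   1.2456  0.8952] T [ 0.0018 -0.0295  0.0477] w 0.03422970052607815 t 34.0
```

View pics/scene15.png

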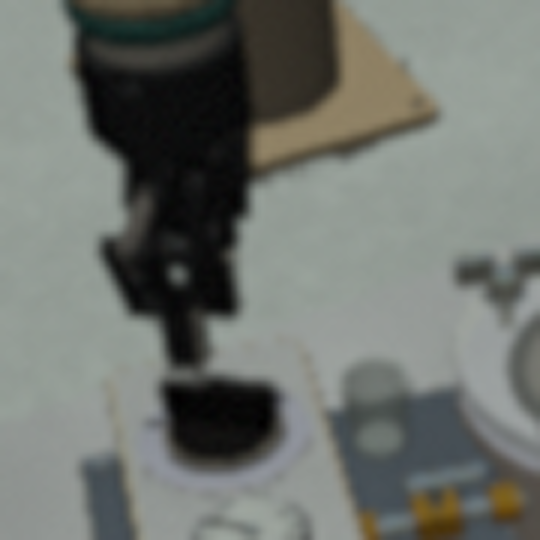

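The near finger is at (187,365), just on the camera side of the bar (165–280, 390), as expected for jaws across it. I descend, close and check the width, which should be about 14 mm less the earlier offset.

Emit:
arm_command --offset '[[-0.03, 0, 0.6], [0, 0, 0.6], [0, 0, 0.54], [0, 0, 0], [0, 0, 0]]' --rot '[[0, 0, 0], [0, 0, 0], [0, 0, 0], [0, 0, 0], [0, 0, 0]]'

```text
clock: 34.6
position: [0.4605, -0.1868, 0.1173]
tcp_rot: [[0.746, -0.666, 0.001], [-0.666, -0.746, -0.0], [0.001, -0.0, -1.0]]
wrist_force: [-0.2, 0.8, 0.1]
grip_width: 0.0341
```

Emit:
arm_command --offset '[[0, 0, 0], [0, 0, 0], [0, 0, 0], [0, 0, 0], [0, 0, 0], [0, 0, 0]]' --rot '[[0, 0, 0], [0, 0, 0], [0, 0, 0], [0, 0, 0], [0, 0, 0], [0, 0, 0]]' --grip -1

```text
clock: 35.2
position: [0.4595, -0.186, 0.1177]
tcp_rot: [[0.746, -0.666, -0.0], [-0.666, -0.746, 0.001], [-0.001, -0.0, -1.0]]
wrist_force: [-3.4, 2.0, 6.6]
grip_width: 0.0127
```

```bash
python3 -c "
from h import *
t=plan(.460,-.187,.117)
"
```

```text
pos [ 0.4595 -0.186   0.1177] yaw -41.74 q7 -0.33443659172063733 total units [0.0414 0.0183 0.0275] min rows 0.04142341002086348 F [-3.3557  2.0464  6.5982] T [ 0.4916  0.5548 -0.0099] w 0.012668075817081277 t 35.2
```

Width is 12.7 mm on the 14 mm bar, a good hold. Turning 90° clockwise: 15 rows.

Emit:
arm_command --offset '[[0, 0, 0], [0, 0, 0], [0, 0, 0], [0, 0, 0], [0, 0, 0], [0, 0, 0], [0, 0, 0], [0, 0, 0]]' --rot '[[0, 0, 1], [0, 0, 1], [0, 0, 1], [0, 0, 1], [0, 0, 1], [0, 0, 1], [0, 0, 1], [0, 0, 1]]'

```text
clock: 36.0
position: [0.459, -0.1849, 0.1176]
tcp_rot: [[0.001, -1.0, -0.002], [-1.0, -0.001, 0.003], [-0.003, 0.002, -1.0]]
wrist_force: [-4.2, 4.3, 9.2]
grip_width: 0.0124
```

Emit:
arm_command --offset '[[0, 0, 0], [0, 0, 0], [0, 0, 0], [0, 0, 0], [0, 0, 0], [0, 0, 0], [0, 0, 0], [0, 0, 0], [0, 0, 0]]' --rot '[[0, 0, 1], [0, 0, 1], [0, 0, 1], [0, 0, 1], [0, 0, 1], [0, 0, 1], [0, 0, 1], [0, 0, 0], [0, 0, 0]]'

```text
clock: 36.9
position: [0.4594, -0.1837, 0.1177]
tcp_rot: [[-0.665, -0.747, -0.001], [-0.747, 0.665, 0.005], [-0.003, 0.004, -1.0]]
wrist_force: [-2.8, 6.8, 10.3]
grip_width: 0.0127
```

```bash
python3 -c "
from h import *
t=plan(.460,-.187,.117)
"
```

```text
pos [ 0.4594 -0.1837  0.1177] yaw -131.68 q7 -1.407447672202367 total units [ 0.0805 -0.1056  0.0255] min rows 0.10556435058392058 F [-2.7557  6.7933 10.3048] T [ 1.197   0.7503 -0.1067] w 0.012721955923560724 t 36.9
```

Yaw has gone from -41.7° to -131.7°. I release, raise the tool well clear, move it aside and look.

Emit:
arm_command --offset '[[0, 0, 0], [0, 0, 0], [0, 0, 0], [0, 0, -0.5], [0, 0, -1], [0, 0, -1], [0, 0, -1], [0, 0, -1], [0, 0, -1], [0, 0, -1], [0, 0, 0]]' --rot '[[0, 0, 0], [0, 0, 0], [0, 0, 0], [0, 0, 0], [0, 0, 0], [0, 0, 0], [0, 0, 0], [0, 0, 0], [0, 0, 0], [0, 0, 0], [0, 0, 0]]' --grip -0.2

```text
clock: 38.0
position: [0.4616, -0.1881, 0.2828]
tcp_rot: [[-0.666, -0.746, 0.007], [-0.746, 0.666, -0.002], [-0.003, -0.006, -1.0]]
wrist_force: [-0.3, -0.6, -0.5]
grip_width: 0.0344
```

```bash
python3 -c "
from h import *
t=plan(.36,-.40,.27)
for n in ('top','scene'):
    im=cams.grab_frame(n)[:,:,::-1]
    cv2.imwrite(f'pics/{n}16.png',cv2.resize(im,(800,600),interpolation=cv2.INTER_CUBIC))
"
```

```text
pos [ 0.4616 -0.1881  0.2828] yaw -131.79 q7 -1.6063517095879476 total units [ 9.0294 -2.613   0.5039] min rows 9.029378891623233 F [-0.2543 -0.5539 -0.5311] T [ 0.0293 -0.0351 -0.0127] w 0.03443522734169809 t 38.0
```

View pics/scene16.png

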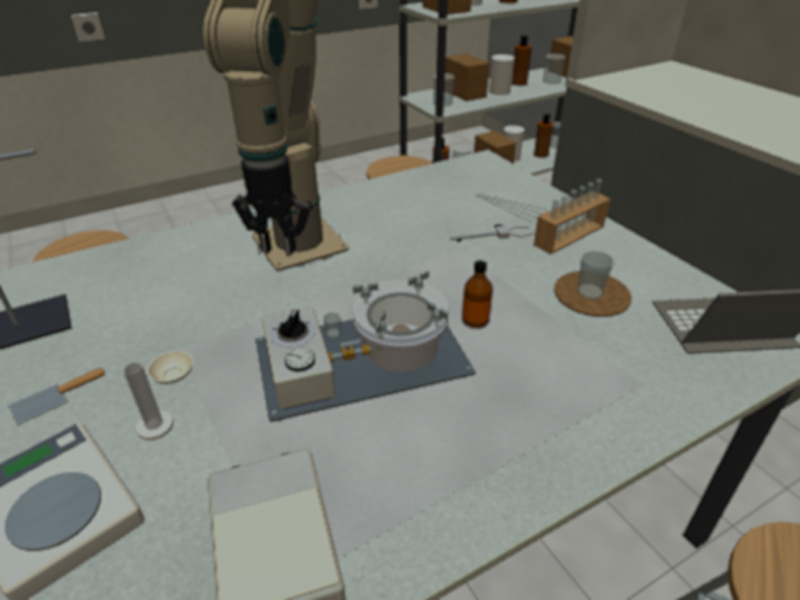

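View pics/top16.png

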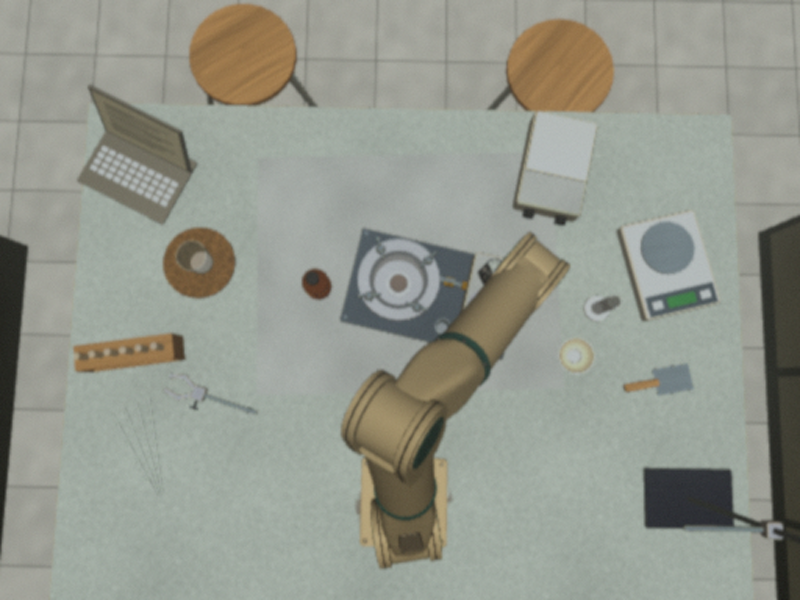

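All the glassware stands where it was: bottle (478,295), beaker (595,275), cylinder (148,400) and dish (170,367) in the scene view. The arm hides the selector from above, so I move it aside.

Emit:
arm_command --offset '[[0.9, -0.26, 0], [0.9, -0.26, 0], [0.9, -0.26, 0], [0.9, -0.26, 0], [0.9, -0.26, 0], [0.9, -0.26, 0], [0.9, -0.26, 0], [0.9, -0.26, 0], [0.9, -0.26, 0], [0.9, -0.26, 0], [0, 0, 0]]' --rot '[[0, 0, 0], [0, 0, 0], [0, 0, 0], [0, 0, 0], [0, 0, 0], [0, 0, 0], [0, 0, 0], [0, 0, 0], [0, 0, 0], [0, 0, 0], [0, 0, 0]]'

```text
clock: 39.2
position: [0.3557, -0.4005, 0.2784]
tcp_rot: [[-0.67, -0.742, -0.003], [-0.742, 0.67, -0.001], [0.003, 0.001, -1.0]]
wrist_force: [0.1, -0.6, 1.7]
grip_width: 0.034
```

```bash
python3 -c "
from h import *
im=cams.grab_frame('top')[:,:,::-1]
cv2.imwrite('pics/top17.png',cv2.resize(im[140:236,205:345],None,fx=5.7,fy=5.7,interpolation=cv2.INTER_CUBIC))
im=cams.grab_frame('scene')[:,:,::-1]
cv2.imwrite('pics/scene17.png',cv2.resize(im[165:270,160:320],None,fx=5,fy=5,interpolation=cv2.INTER_CUBIC))
"
```

```text
(no output)
```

View pics/top17.png

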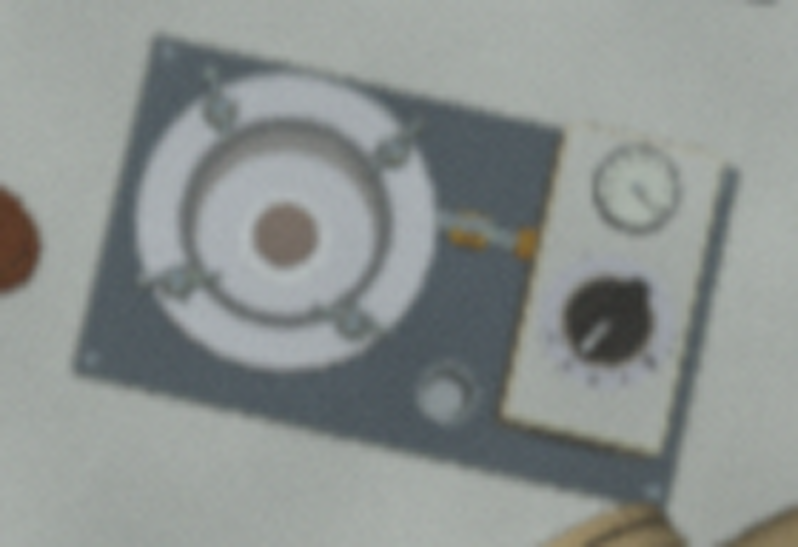

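View pics/scene17.png

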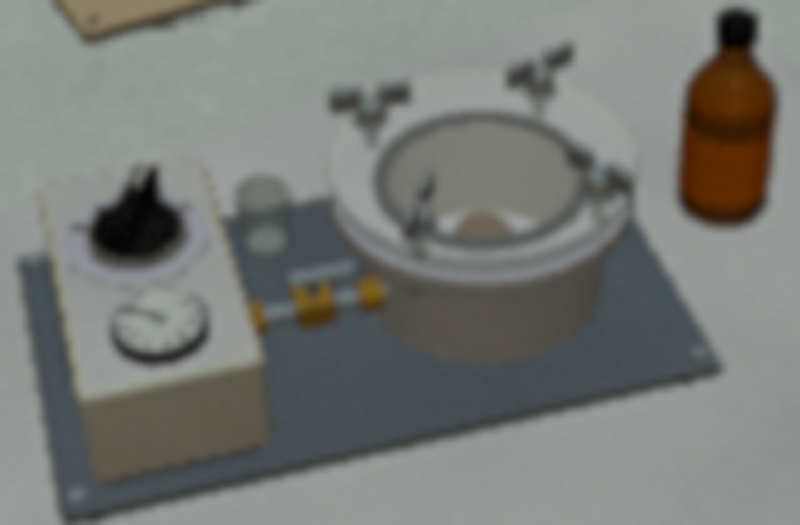

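```bash
python3 -c "
from h import *
o=np.array([205,140]);px=lambda a:np.array(a)/5.7+o-0.41
C=np.array([.460,-.187])
for p in((585,354),(603,328)):
  q=ray('top',*px(p),.134)[:2]-C;print(np.linalg.norm(q),np.degrees(np.arctan2(q[1],q[0])))
a,b=[ray('top',*px(p),.134)[:2] for p in((585,354),(603,328))];d=a-b;print('line dir',np.degrees(np.arctan2(d[1],d[0])))
f=lambda a:np.array(a)/5+[160,165]-.4
for i,s,e,st in((1,(508,85),(572,52),7.5),(2,(570,155),(628,190),85.5),(3,(412,240),(432,180),40),(4,(332,102),(408,92),161)):
  a,b=[ray('scene',*f(p),.141) for p in(s,e)];d=b-a;an=np.degrees(np.arctan2(d[1],d[0]))
  print(i,np.linalg.norm(d),an%180,'turned',(st-an)%180)
"
```

```text
0.02974954329482701 143.88913563220908
0.009704345623554425 139.81716204029792
line dir 145.85563677560643
1 0.05567648034686178 101.39828175331834 turned 86.10171824668166
2 0.0472686773338732 14.542865540776582 turned 70.95713445922343
3 0.05573583522977967 139.91125561808218 turned 80.08874438191782
4 0.04851072434553947 72.68657674085327 turned 88.31342325914673
```

The pointer sits at about 140–144° against 138° for stage 3, where its neighbours would be 168° and 108°. The wings turned 86°, 71°, 80° and 88°, all within the possible 69–100°, and each ended at a stop. Handing in.

```bash
python3 -c "
from bench import manip
print(manip.close_job())"
```

```text
the job is handed in; nothing more can be done
None
```

All four wing screws are tightened to their stops and the pump selector is on stage 3. I handed the job in at about 39 s of the 72 s allowed, with the robot touching nothing.

- **Screws:** I tightened them in the order 2, 4, 1, 3, which is two diagonal pairs. Each was turned until the torque about the vertical jumped from about 0.1 N m to between 1.4 and 2.2 N m. The last pictures show turns of about 86°, 71°, 80° and 88° for screws 1 to 4, all inside the 69–100° possible. These picture angles are only good to about 5°, so it is the torque rise that shows each screw is home.
- **Selector:** I then gripped the bar and turned it 90° clockwise. The last top view puts the pointer at about 140–146°, against 138° for the third dot (168° and 108° for its neighbours). The few degrees' difference is within the picture's resolution.
- **Glassware:** In the last pictures it all stands where it was.

No check failed. The one reading that looked odd was the grip width of about 3 mm on the 6 mm wings. The pictures showed every screw following the gripper, so I took it as an offset in the reading.

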